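# Close up the filter unit

### The arm

A 6-joint arm with a two-finger parallel gripper is mounted at the origin on the work surface. World frame = base frame: x ahead of the robot, y to its left, z up, the work surface at z = 0. Lengths are in mm, angles in rad, forces in N, time in s.
With the tool pointing down it reaches from about 275 to 775 mm from the base axis. Payload 14.6 kg.
Tool frame: the origin (TCP) lies midway between the tips of the shut fingers; the grasp point (between the pads) lies 19 mm behind it; z points along the fingers, y is the line along which they close (so a half turn about z gives the same grasp; the last joint's range is limited). The gripper opens to 85 mm and grips with 20 to 120 N. Pads are 22 mm wide; open, the fingers measure 114 mm over their backs; the gripper's body (76 mm by 85 mm) begins 54 mm behind the grasp point. The pads swing forward as they close: fully open they stand 13 mm farther back than shut.
Start: joints at [-1.351, 0.263, -0.048, 1.259, 0, 1.415], TCP at [192.189, -488.561, 231.278] pointing down, gripper open.
Joint ranges: [-2.65, 2.65], [-0.89, 1.7], [-1.18, 1.37], [-2.13, 2.11], [-1.35, 1.29], [-3.14, 3.14]. Speed limits (rad/s): [1.89, 1.89, 2.57, 2.79, 3.14, 3.14].

### API

Orientations are given as a rotation vector (axis times angle).
In Python, from rig import manip, cams gives the robot as it stands.
- The arm moves only by the tool arm_command, never from a script. Its argument "rows" is one flat list of numbers, 4 for each row, row after row: the shift along the tool's x, y, z in mm, then the turn about the tool's z in rad. A call has 1 to 8 rows; each row shifts and turns the commanded pose from where the row before left it, along the tool's axes as they then stand; what a row does not reach is not made up. A row lasts 1/12 s, in which the tool goes at most 41.7 mm and 7.16 degrees, less where a joint would pass 70% of its speed; a pose out of reach is approached as far as the arm can. A call with a gripper value outside its range is refused whole. "gripper" is the opening, from -1 (shut) to 1 (fully open), so that 0 is half open, set as the call begins (left out, the last holds). The fingers move at their own pace and stop on an object; "squeeze" is the grip in N (left out, the last holds). Time passes only in rows, so rows that do not move let the fingers close. It gives the time, the measured TCP pose, the force, the opening and the grip force at its end, in the units of the state.
- manip.get_state(): the state, without advancing time (a new reading comes with each control period).
- cams.grab_frame(name): name is "scene" or "top"; returns a dict with "img" (384x512x3 uint8, red, green, blue), "intrinsics" (3x3 intrinsics, pixels), "k1" (the pictures are not rectified: a ray, as slopes to the right and down, at radius r is drawn at 1 + k1 r^2 times it, then the intrinsics apply), "eye" and "attitude" of the camera in the world. Camera axes: x right, y down, z forward; pixel columns grow to the right and rows downward; lengths in mm; the calibration is good to about 2 mm. A picture is of the moment at which its call begins. There is no depth.
- manip.hand_in(): hands the job in; it is judged then, once.
Trained networks look in a picture, given as the dict that the camera call returned (one of the last four; its "shot" number tells which), for a name from the list of things; names that differ only in an ending like _2 or _b are one class to them, and where a whole thing is asked for, a point or a joint stands for the part that bears it (a point fixed in the world has none). Each returns a list of dicts, best first, with "confidence" (0 to 1); they miss things now and then, are a little off and sometimes report something else, mostly with a low value. They report only what shows in the picture. A call takes as long as a camera call. They do not tell look-alikes from the thing itself.
- cams.regions_of(target, picture): "mask" (384x512 bool, what is visible of it) and "xy" ([column, row] in pixels, amid what is visible of it).
- cams.tip_of(target, picture): "xy" ([column, row] in pixels: a listed point, or the origin of a listed thing).
The state is a dict: "time_s": time; "joints": joint angles; "joint_vel": joint speeds; "effort": joint torques, N m; "ee_pos": TCP position; "tcp_rot": TCP orientation; "contact_force": force on the tool from outside, world axes, zero at the start; "torque": the same for the moment, N m; "gripper_width": opening from 0.0 (shut) to 1.0 (fully open); "gripper_force": force on a finger pad.
Only numpy, scipy, OpenCV 4.12 (cv2) and the standard library are available. Lean on these libraries where they do the work, as an engineer would, in place of code of your own. Each camera call takes 0.05 s, during which the arm holds its last target. There are 200 camera calls.

### The job

A microscope objective was left standing in the open drawer of the white filter unit: lift it out and set it down gently, upright, on the cork pad in the free compartment of the black parts tray. Then push the drawer fully home until it seats in its catch, and after that turn the turret on top of the unit the short way until the nose of its grip points at the small fin near the front edge and it rests in that click position. Leave everything else on the bench where it is.

Things in the scene. Friction and masses are not known exactly. Their poses are not given: they have to be found in the camera images.
- unit: white painted filter unit, fixed, 180 deep (x) x 160 wide (y) x 100 mm high; origin: centre of its underside on the bench; its front, with the drawer, looks along its own -x. On top: the black turret, axis 20 mm ahead (-x) of the origin, and 25 to 65 mm behind the origin a black catch housing, top 123 mm high
- drawer (a joint): how far the drawer is pulled out of the unit along the unit's -x, m: 0 = fully home, about 0.07 to 0.095 at the start. It runs freely, meets its spring catch at 0.011, goes over the hump at 0.005 (about 6 N) and is then drawn in to 0; short of the hump it stays or comes back out
- drawer_knob (a point): middle of the outer (front) end of the drawer's black knob: a disc 22 mm across and 8 mm thick on a stem, end standing 28 mm ahead of the unit's front when the drawer is home, 66 mm above the bench. The white drawer front behind it (16 mm behind this point) is 156 wide, from 30 to 88 mm above the bench.
- drawer_floor (a point): centre of the drawer's inner floor, moving with it. The drawer is an open aluminium tray 122 x 122 mm inside, its floor 37 and its side walls' top 78 mm above the bench. The opening in the unit ends 90 mm above the bench, so the objective does not pass under it
- turret (a joint): angle of the turret about the vertical axis, rad, positive counter-clockwise from above: 0 = nose at the fin. It clicks every 0.628 rad (36 degrees) and pulls itself into the nearest click position; at the start it is one or two clicks on the positive side of 0, so the short way is clockwise seen from above. About 0.2 N m turns it over a click
- turret_grip (a point): point on the turret's axis at the height to grip, 132 mm above the bench: the middle of an upright aluminium bar 32 long x 14 wide x 28 mm high (top 142 mm above the bench) on a black scalloped disc 92 mm across whose top is 114 mm above the bench. The point's x axis lies along the bar, -x towards the nose
- turret_nose (a point): tip of the low narrow nose (8 mm wide, up to 126 mm above the bench) that sticks out of one end of the bar, 40 mm from the turret's axis
- index_mark (a point): top of the small dark steel fin (5 mm wide, 12 mm high) on the unit's top near its front edge, 57 mm ahead of the turret's axis, 112 mm above the bench
- objective: steel microscope objective, 82 mm high, standing upright in the open drawer, 180 g or so: body 34 mm across up to 46 mm, then a neck 24 mm across from 52 mm to the top at 82 mm; origin: centre of its underside
- tray: black parts tray, fixed, 90 (x) x 252 (y) x 24 mm high, walls 4 mm, floor 4 mm thick, three compartments in a row along its y, each about 79 x 82 mm inside, centres 0.083 m apart; origin: centre of its underside
- cork_pad: round cork pad 48 mm across, 3 mm thick, fixed in the middle of the free compartment, its top 7 mm above the bench; origin: centre of its underside. The objective stands within 15 mm of its middle
- eyepiece: bystander in one tray compartment: grey stepped eyepiece, 38 mm across, 50 mm high; origin: centre of its underside
- jar: bystander in one tray compartment: small amber jar, 40 mm across, 55 mm high; origin: centre of its underside
- stand_a: bystander close to the +y side of the open drawer: magnetic stand, blue base 50 x 50 x 60 mm with an orange button, steel post to 170 mm, a bar at 145 mm that reaches 75 mm along its own y; origin: centre of its underside
- stand_b: bystander behind the tray: the same kind of stand, 220 mm high, bar at 195 mm; origin: centre of its underside
- beaker: bystander at the unit's -y side: glass beaker 60 mm across, 80 mm high; origin: centre of its underside
- petri: bystander at the unit's +y side: closed clear Petri dish 58 mm across, 18 mm high; origin: centre of its underside
- slide_box: bystander: flat grey slide box 90 x 70 x 32 mm; origin: centre of its underside
Things that resemble listed ones, but are neither listed nor needed, are in the scene too. Leave any blue or red look-alike of the objective alone.

How it is judged:
By the outcome, as a careful person would: the job done as asked, in the order asked, and still so for the second after the job is handed in, with the robot touching nothing.
It also fails if it takes over 72 s, if anything falls off the work surface, if the arm or the gripper's body presses on something with over 40 N, if the wrist force passes 120 N, or if a joint passes its speed limit or range.

## Working session

There is one attempt and no reset: what is moved stays moved. The work goes in short steps, Python scripts to look and compute and a tool call to move; the robot and the scene stay as the last step left them, time stands still between calls to the robot, and variables do not carry over. Pictures are saved under pics/ and viewed, at most 10 in all, crops included, and the job is handed in when it is done.

Besides the shell and the picture viewer there is one more tool, called after "Request:" as a command line: name --argument value ..., lists and objects as JSON in quotes. arm_command: Moves the arm, as the interface text tells. Its arguments: {"type":"object","properties":{"rows":{"type":"array"},"gripper":{"type":"number"},"squeeze":{"type":"number"}},"required":["rows"]}

```bash
mkdir -p pics; cat > h.py <<'E'
import numpy as np, cv2
from scipy.spatial.transform import Rotation as R
from rig import manip, cams
def att(f):
    a=np.array(f["attitude"],float)
    return a if a.shape==(3,3) else R.from_rotvec(a).as_matrix()
def px2w(f,xy,z):
    K=np.array(f["intrinsics"]);d=np.array([(xy[0]-K[0,2])/K[0,0],(xy[1]-K[1,2])/K[1,1]])
    s=d.copy()
    for _ in range(20): s=d/(1+f["k1"]*(s@s))
    r=att(f)@np.array([s[0],s[1],1]); e=np.array(f["eye"])
    return e+r*(z-e[2])/r[2]
def w2px(f,p):
    c=att(f).T@(np.array(p)-np.array(f["eye"])); s=c[:2]/c[2]; s=s*(1+f["k1"]*(s@s))
    K=np.array(f["intrinsics"]); return np.array([K[0,0]*s[0]+K[0,2],K[1,1]*s[1]+K[1,2]])
def save(n,img): cv2.imwrite("pics/"+n,img[:,:,::-1])
E
python3 - <<'E'
from h import *
Z=dict(drawer_knob=66,drawer_floor=37,turret_grip=132,turret_nose=126,index_mark=112,unit=0,objective=37,tray=0,cork_pad=4,eyepiece=4,jar=4,stand_a=0,stand_b=0,beaker=0,petri=0,slide_box=0)
fs={n:cams.grab_frame(n) for n in("scene","top")}
for n,f in fs.items():
    print(n,f["intrinsics"],f["k1"],f["eye"],np.shape(f["attitude"])); save(n+"0.png",cv2.resize(f["img"],(800,600)))
    for t,z in Z.items():
        print(t,[(np.round(d["xy"]).tolist(),round(d["confidence"],2),np.round(px2w(f,d["xy"],z))[:2].tolist()) for d in cams.tip_of(t,f)[:4]])
print(manip.get_state())
E
```

```text
scene [[498.48551394   0.         267.89346141]
 [  0.         498.48551394 195.88612359]
 [  0.           0.           1.        ]] 0.057729898692814585 [1366.99623799  -40.3630036  1122.66591706] (3,)
drawer_knob [([268.0, 179.0], 0.62, [498.0, 73.0])]
drawer_floor [([280.0, 208.0], 0.65, [582.0, 91.0])]
turret_grip [([294.0, 208.0], 0.9, [656.0, 114.0])]
turret_nose [([280.0, 208.0], 0.68, [646.0, 81.0]), ([106.0, 206.0], 0.25, [573.0, -346.0])]
index_mark [([283.0, 195.0], 0.57, [595.0, 98.0])]
unit [([299.0, 244.0], 0.74, [678.0, 127.0])]
objective [([237.0, 228.0], 0.81, [629.0, -29.0]), ([288.0, 172.0], 0.68, [459.0, 134.0]), ([270.0, 201.0], 0.66, [554.0, 70.0]), ([138.0, 212.0], 0.56, [536.0, -288.0])]
tray [([134.0, 213.0], 0.67, [510.0, -308.0])]
cork_pad [([136.0, 210.0], 0.51, [504.0, -301.0])]
eyepiece [([108.0, 207.0], 0.7, [480.0, -378.0]), ([422.0, 197.0], 0.67, [578.0, 494.0])]
jar [([166.0, 218.0], 0.81, [543.0, -217.0]), ([246.0, 263.0], 0.61, [716.0, -17.0])]
stand_a [([166.0, 282.0], 0.96, [739.0, -221.0]), ([318.0, 188.0], 0.93, [500.0, 215.0])]
stand_b [([166.
[... 1799 characters left out ...]
ints': array([-1.35130150e+00,  2.63108745e-01, -4.83203574e-02,  1.25938901e+00,
       -1.33886014e-05,  1.41549818e+00]), 'joint_vel': array([ 5.19079094e-04, -1.55217880e-03,  1.46106052e-03,  9.17660426e-04,
       -4.84127764e-04,  8.96198648e-05]), 'effort': array([-1.81354251e-03, -6.37421894e+01,  3.84768033e+01,  9.94596085e-04,
       -2.22656295e-04, -1.92681182e-05]), 'ee_pos': array([ 192.18391628, -488.5571924 ,  231.2662659 ]), 'tcp_rot': array([-3.08657057e+00, -5.85279748e-01,  2.21181951e-05]), 'contact_force': array([-0.14234062, -0.56530794, -0.52585127]), 'torque': array([ 0.00496206, -0.02641367,  0.01239451]), 'gripper_force': 0.0, 'gripper_width': 0.9998408189236274}
```

```bash
python3 - <<'E'
from h import *
f=cams.grab_frame("scene");g=cams.grab_frame("top")
a=cv2.resize(f["img"][140:300,90:360],(790,468),interpolation=cv2.INTER_CUBIC); save("s1.png",a)
b=cv2.resize(g["img"][140:260,200:400],(800,480),interpolation=cv2.INTER_CUBIC); save("t1.png",b)
E
```

```text
(no output)
```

View pics/s1.png

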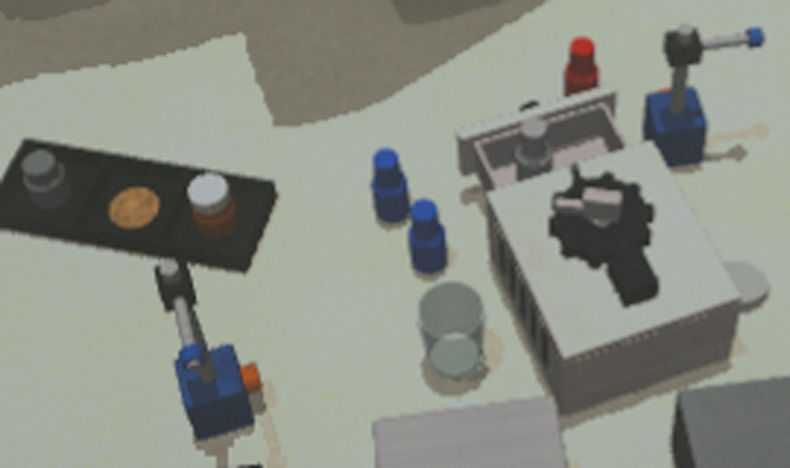

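View pics/t1.png

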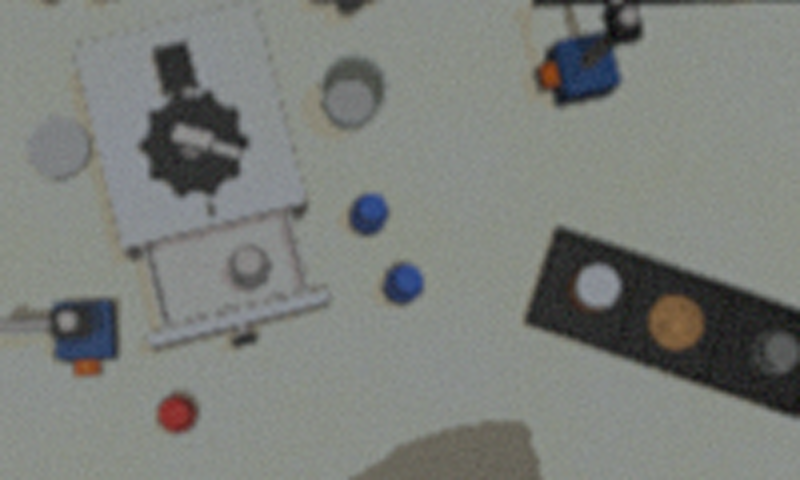

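The scene crop shows the steel objective in the drawer at about (533,145) and the cork pad at (134,207), which is the middle compartment. The top crop shows the objective at (249,267), the turret at (193,140) with its nose pointing right, and the fin at (211,208).

Candidates for the objective, in full top-view pixels:
- **Steel:** (262,207). This is the one meant, because it is steel-grey and stands in the drawer.
- **Blue:** (292,193) and (301,211), both look-alikes.
- **Red:** (244,243), also a look-alike.

The enlarged crops confirm this choice.

```bash
cat > fit.py <<'E'
from h import *
from scipy.optimize import least_squares
F=[cams.grab_frame("scene"),cams.grab_frame("top")]
D=[]  # (cam, kind, xy, weight)
for i,f in enumerate(F):
    for t in("drawer_knob","turret_grip","turret_nose","index_mark","drawer_floor","unit"):
        for d in cams.tip_of(t,f)[:1]: D.append((i,t,d["xy"],1))
S=lambda x,y:(90+x/2.926,140+y/2.926); T=lambda x,y:(200+x/4,140+y/4)
for k,p in zip([(-90,-80),(-90,80),(90,80),(90,-80)],[S(490,195),S(652,143),S(740,297),S(567,358)]): D.append((0,k,p,1))
for k,p in zip([(-90,-80),(-90,80),(90,80),(90,-80)],[T(305,207),T(122,250),T(78,43),T(250,2)]): D.append((1,k,p,1))
D.append((1,"index_mark",T(211,206),1))
D.append((1,"turret_nose",T(243,154),1));D.append((0,"turret_nose",S(556,202),1))
def pts(v):
    x,y,a,d,t=v; c,s=np.cos(a),np.sin(a)
    U=lambda p:np.array([x+c*p[0]-s*p[1],y+s*p[0]+c*p[1],p[2]])
    return U,dict(drawer_knob=U((-118-d,0,66)),turret_grip=U((-20,0,132)),turret_nose=U((-20-40*np.cos(t),-40*np.sin(t),126)),
      index_mark=U((-77,0,112)),drawer_floor=U((-25-d,0,37)),unit=U((0,0,0)))
def res(v):
    U,P=pts(v); r=[]
    for i,k,xy,w in D:
        p=P[k] if isinstance(k,str) else U((*k,100))
        if k=="drawer_floor": continue
        r+=list(w*(w2px(F[i],p)-xy))
    return np.array(r)
s=least_squares(res,[675,130,.237,85,1.25],loss="soft_l1",x_scale=[10,10,.05,10,.1]); v=s.x
print("unit",v); U,P=pts(v)
for k in P: print(k,P[k].round(1))
r=res(v).reshape(-1,2); print([(D[j][0],D[j][1]) for j in range(0)],r.round(1).tolist())
# round things: mask based
for t,z in(("objective",119),("cork_pad",7)):
  for i,f in enumerate(F):
    print(t,i,[(np.round(d["xy"]).tolist(),round(d["confidence"],2),px2w(f,d["xy"],z)[:2].round(1).tolist(),int(d["mask"].sum())) for d in cams.regions_of(t,f)[:5]])
    print(" tip",[(np.round(d["xy"]).tolist(),px2w(f,d["xy"],37 if t=="objective" else 4)[:2].round(1).tolist()) for d in cams.tip_of(t,f)[:5]])
save("S.png",F[0]["img"]);save("Tt.png",F[1]["img"])
E
python3 fit.py
```

```text
unit [6.78412248e+02 1.22165263e+02 2.44701502e-01 7.64064328e+01
 1.02631954e+00]
drawer_knob [489.8  75.1  66. ]
turret_grip [659.  117.3 132. ]
turret_nose [647.2  79.1 126. ]
index_mark [603.7 103.5 112. ]
drawer_floor [580.   97.6  37. ]
unit [678.4 122.2   0. ]
[] [[3.1, 0.2], [-0.3, 0.1], [-0.5, -1.0], [2.6, -2.7], [-1.0, -1.5], [0.2, 0.6], [-1.2, -1.2], [1.2, -0.1], [-0.8, -1.1], [3.9, 3.7], [-2.3, -0.7], [-0.8, -1.9], [1.1, -0.9], [-0.7, 0.5], [0.4, -3.2], [-0.1, -1.3], [-2.6, -0.4], [-0.1, -2.4], [-0.4, -0.8], [-1.4, -1.7], [-0.7, -0.3]]
objective 0 [([269.0, 191.0], 0.75, [583.2, 62.3], 206), ([289.0, 164.0], 0.64, [498.6, 130.0], 176), ([224.0, 202.0], 0.61, [599.4, -53.8], 276), ([235.0, 221.0], 0.57, [662.2, -33.1], 291)]
 tip [([224.0, 210.0], [564.5, -58.5]), ([236.0, 229.0], [631.2, -31.6]), ([289.0, 174.0], [466.8, 137.2]), ([169.0, 279.0], [750.6, -210.0])]
objective 1 [([291.0, 191.0], 0.65, [598.9, -23.7], 68), ([262.0, 206.0], 0.56, [551.6, 73.1], 94), ([300.0, 211.0], 0.51, [531.3, -50.0], 70), ([243.0, 241.0], 0.43, [438.5, 137.3], 77)]
 tip [([262.0, 209.0], [550.1, 72.6]), ([242.0, 240.0], [444.2, 145.3]), ([300.0, 210.0], [542.8, -57.5]), ([289.0, 191.0], [611.3, -23.2])]
cork_pad 0 []
 tip [([136.0, 213.0], [514.7, -300.2]), ([278.0, 210.0], [562.4, 90.4])]
cork_pad 1 [([367.0, 222.0], 0.58, [497.5, -295.5], 147), ([215.0, 174.0], 0.41, [680.8, 241.2], 204)]
 tip [([366.0, 219.0], [506.3, -293.2])]
```

```bash
python3 - <<'E'
from h import *
for n,(x,y,w,h) in dict(scene=(240,160,110,80),top=(215,145,75,56)).items():
    im=np.mean([cams.grab_frame(n)["img"].astype(float) for _ in range(5)],0).astype(np.uint8)
    save(n+"_avg.png",im)
    k=800//w if n=="top" else 7
    b=cv2.resize(im[y:y+h,x:x+w],(w*k,h*k),interpolation=cv2.INTER_CUBIC).copy()
    for i in range(0,w,10): cv2.putText(b,str(x+i),(i*k,8),0,.35,(255,0,0),1); cv2.line(b,(i*k,8),(i*k,h*k),(255,0,0),1) if i%20==0 else 0
    for i in range(0,h,10): cv2.putText(b,str(y+i),(0,i*k+4),0,.35,(255,0,0),1); cv2.line(b,(0,i*k),(w*k,i*k),(255,0,0),1) if i%20==0 else 0
    save(n+"2.png",b)
E
```

```text
(no output)
```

View pics/scene2.png

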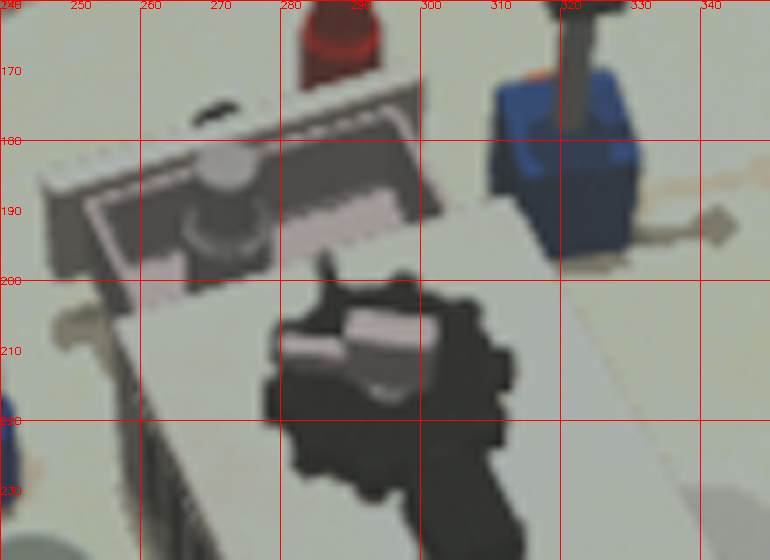

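View pics/top2.png

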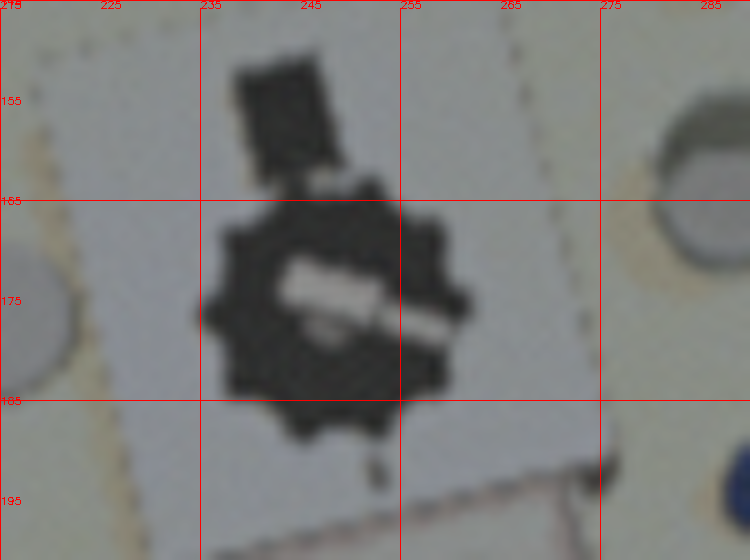

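```bash
cat > m.py <<'E'
from h import *
s=cams.grab_frame("scene");t=cams.grab_frame("top")
S=lambda x,y:(240+x/7-.43,160+y/7-.43); T=lambda x,y:(215+x/10-.45,145+y/10-.45)
def tri(ps,pt):
    from scipy.optimize import least_squares
    r=least_squares(lambda p:np.r_[w2px(s,p)-ps,w2px(t,p)-pt],[600,100,100]); return r.x.round(1),np.abs(r.fun).max().round(2)
for n,z,a,b in(("bar",142,S(391,328),T(332,290)),("nose",126,S(278,345),T(455,332)),("fin",112,S(325,250),T(378,465)),("disc",112,None,T(335,310)),
  ("obj",119,S(227,163),(262.0-.4,206.5-.4)),("uBR/-y",100,S(115,318),T(612,470)),("uFL/+y",100,S(512,197),None),("pnl-y",88,S(42,180),None),("pnl+y",88,S(425,82),None)):
    print(n,px2w(s,a,z)[:2].round(1) if a else "",px2w(t,b,z)[:2].round(1) if b else "",tri(a,b) if a and b else "")
# cork by colour
for f,n in((s,"scene"),(t,"top")):
    im=cv2.imread(f"pics/{n}_avg.png"); h=cv2.cvtColor(im,cv2.COLOR_BGR2HSV)
    m=cv2.inRange(h,(8,90,80),(22,255,255)); c,l,st,ce=cv2.connectedComponentsWithStats(m)
    print(n,[(ce[i].round(1).tolist(),int(st[i,4]),px2w(f,ce[i],7)[:2].round(1).tolist()) for i in range(1,c) if st[i,4]>60])
# objective top in top avg
im=cv2.imread("pics/top_avg.png"); cv2.imwrite("pics/o3.png",cv2.resize(im[190:235,230:290],(780,585),interpolation=cv2.INTER_CUBIC))
E
python3 m.py
```

```text
bar [657.9 117.2] [656.1 116.6] (array([656.5, 117.2, 140.1]), np.float64(0.17))
nose [647.7  79. ] [644.  77.] (array([644.9,  78.6, 122.2]), np.float64(0.46))
fin [597.6 104.4] [602.4 103.6] (array([601.7, 103.6, 117.4]), np.float64(0.03))
disc  [654.8 116.9] 
obj [557.1  74.2] [551.   74.1] (array([551.7,  74.7, 112.3]), np.float64(0.15))
uBR/-y [607.8  25.2] [600.5  25.9] (array([601.6,  25.7,  91.7]), np.float64(0.0))
uFL/+y [574.4 179.4]  
pnl-y [529.6   6.8]  
pnl+y [503.7 159.9]  
scene [([135.5, 210.5], 198, [506.9, -300.8]), ([105.6, 339.1], 169, [867.9, -360.5])]
top [([378.8, 119.9], 75, [869.1, -361.7]), ([368.5, 220.2], 148, [503.1, -301.8])]
```

View pics/o3.png

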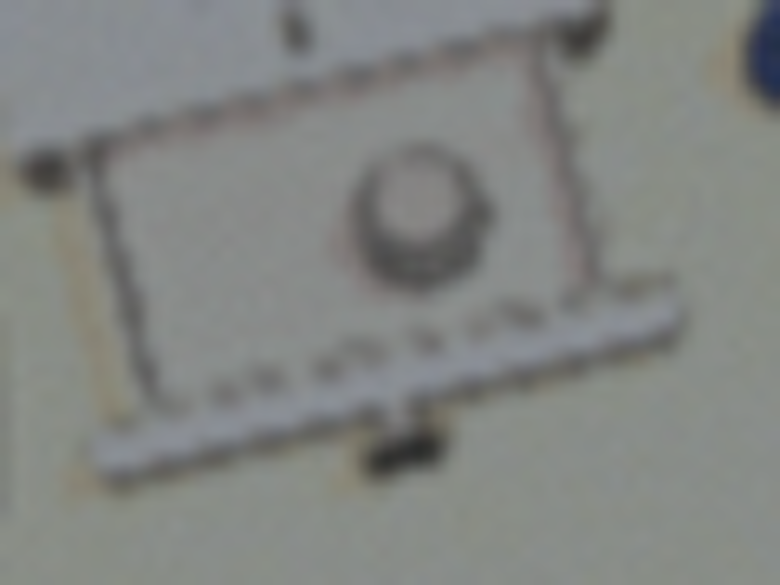

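```bash
cat > m2.py <<'E'
from h import *
s=cams.grab_frame("scene");t=cams.grab_frame("top")
S=lambda x,y:(240+x/7-.43,160+y/7-.43); T=lambda x,y:(215+x/10-.45,145+y/10-.45); O=lambda x,y:(230+x/13-.46,190+y/13-.46)
def dr(n,f,a,b,z):
    p,q=px2w(f,a,z),px2w(f,b,z); d=q-p; print(n,p[:2].round(1),q[:2].round(1),"len",np.hypot(*d[:2]).round(1),"deg",np.degrees(np.arctan2(d[1],d[0])).round(1))
dr("bar top-cam a",t,T(292,255),T(385,290),142);dr("bar b",t,T(278,298),T(372,320),142)
dr("bar scene a",s,S(438,318),S(350,308),142);dr("bar scene b",s,S(433,349),S(342,338),142)
dr("nose-bar top",t,T(332,290),T(332,290),142);
dr("panel front(low z30..88) top",t,O(685,345),O(125,488),60)
dr("panel top inner",t,O(675,280),O(95,435),88)
dr("unit -y side",t,T(612,470),T(505,15),100);dr("unit +y side",t,T(150,555),T(35,75),100)
dr("unit front scene",s,S(115,318),S(512,197),100)
dr("housing",t,T(262,187),T(240,75),123)
dr("housing2",t,T(343,162),T(318,58),123)
print("obj neck",px2w(t,O(418,195),119)[:2].round(1),"body",px2w(t,O(425,222),83)[:2].round(1),"scene",px2w(s,S(227,163),119)[:2].round(1))
print("knob end",px2w(t,O(405,452),77)[:2].round(1),px2w(t,O(410,470),66)[:2].round(1))
for k in range(6):
  f=[s,t][k%2]
  for n,z in(("turret_grip",132),("turret_nose",126),("index_mark",112),("drawer_knob",66)):
    d=cams.tip_of(n,f)[:1]; print(n,[px2w(f,e["xy"],z)[:2].round(0) for e in d]) if k<2 else 0
E
python3 m2.py
```

```text
bar top-cam a [668.  129.4] [655.7  99.3] len 32.5 deg -112.3
bar b [653.9 134.2] [645.9 103.7] len 31.5 deg -104.7
bar scene a [656.1 134.2] [647.2 104.5] len 31.0 deg -106.8
bar scene b [669.1 130. ] [659.6  99.6] len 31.9 deg -107.3
nose-bar top [656.1 116.6] [656.1 116.6] len 0.0 deg 0.0
panel front(low z30..88) top [521.1   5.1] [487.  152.6] len 151.4 deg 103.0
panel top inner [535.8   8.3] [499.4 158.2] len 154.3 deg 103.6
unit -y side [600.5  25.9] [757.1  57.9] len 159.8 deg 11.5
unit +y side [575.6 180.6] [740.4 217.7] len 168.9 deg 12.7
unit front scene [607.8  25.2] [574.4 179.4] len 157.8 deg 102.2
housing [694.9 140. ] [733.1 146.7] len 38.8 deg 10.0
housing2 [702.6 112.9] [738.2 120.6] len 36.4 deg 12.2
obj neck [556.1  73.7] body [552.8  72.3] scene [557.1  74.2]
knob end [493.8  78.9] [489.7  77.8]
turret_grip []
turret_nose [array([642.,  78.])]
index_mark [array([600., 102.])]
drawer_knob [array([485.,  75.])]
turret_grip [array([657., 114.])]
turret_nose [array([647.,  78.])]
index_mark [array([602., 109.])]
drawer_knob [array([492.,  78.])]
```

Request:
arm_command --rows '[0,0,0,-0.12,0,0,0,-0.12,0,0,0,-0.12,0,0,0,-0.12,0,0,0,-0.12,0,0,0,-0.12,0,0,0,-0.12,0,0,0,-0.12]' --gripper 0.2 --squeeze 40

```text
time_s: 5.47
ee_pos: [192.2, -488.5, 231.3]
tcp_rot: [-2.462, -1.952, 0.0]
contact_force: [0.5, -0.1, 0.8]
gripper_width: 0.596
gripper_force: 0.0
```

Request:
arm_command --rows '[0,0,0,-0.12,0,0,0,-0.12,0,0,0,-0.12,0,0,0,-0.12,0,0,0,-0.12,0,0,0,-0.12,0,0,0,-0.12,0,0,0,-0.12]'

```text
time_s: 6.13
ee_pos: [192.2, -488.6, 231.3]
tcp_rot: [-1.282, -2.868, -0.0]
contact_force: [0.2, 0.2, -0.7]
gripper_width: 0.598
gripper_force: 0.0
```

Request:
arm_command --rows '[0,0,0,-0.12,0,0,0,-0.12,0,0,0,-0.12,0,0,0,-0.12,0,0,0,-0.12,0,0,0,-0.12,0,0,0,-0.12,0,0,0,-0.108]'

```text
time_s: 6.8
ee_pos: [192.2, -488.6, 231.3]
tcp_rot: [-0.169, 3.137, -0.0]
contact_force: [0.4, 0.5, 0.4]
gripper_width: 0.604
gripper_force: 0.0
```

```bash
cat > go.py <<'E'
import sys
from h import *
st=manip.get_state(); M=R.from_rotvec(st["tcp_rot"]).as_matrix(); p=np.array(st["ee_pos"])
psi=np.arctan2(M[1,0],M[0,0]); print("t",round(st["time_s"],2),"tcp",p.round(1),"psi",psi.round(3),"tilt",M[:,2].round(4),"j",np.round(st["joints"],2),"F",st["contact_force"].round(1),"w",round(st["gripper_width"],3),"gf",round(st["gripper_force"],1))
for a in sys.argv[1:]:
    q=np.array([float(v) for v in a.split(",")]); d=M.T@(q-p); print("to",a,"tool",d.round(1),"rows>=",np.ceil(np.linalg.norm(d)/41)); p=q
E
python3 go.py 556,74,215 556,74,87
```

```text
t 6.8 tcp [ 192.2 -488.6  231.3] psi -3.034 tilt [ 0. -0. -1.] j [-1.35  0.26 -0.05  1.26  0.   -1.46] F [0.4 0.5 0.4] w 0.604 gf 0.0
to 556,74,215 tool [-422.   520.3   16.3] rows>= 17.0
to 556,74,87 tool [  0.   0. 128.] rows>= 4.0
```

Request:
arm_command --rows '[0,0,-2,0,0,0,0,0]'

```text
time_s: 6.97
ee_pos: [192.2, -488.6, 233.6]
tcp_rot: [-0.154, 3.138, -0.0]
contact_force: [-0.2, -0.8, -0.4]
gripper_width: 0.597
gripper_force: 0.0
```

```bash
python3 go.py 556,74,215 556,74,87
```

```text
t 6.97 tcp [ 192.2 -488.6  233.6] psi -3.044 tilt [ 1.e-04 -3.e-04 -1.e+00] j [-1.35  0.26 -0.04  1.27  0.   -1.45] F [-0.2 -0.8 -0.4] w 0.597 gf 0.0
to 556,74,215 tool [-416.9  524.5   18.5] rows>= 17.0
to 556,74,87 tool [  0.   0. 128.] rows>= 4.0
```

Request:
arm_command --rows '[-20.8,26.2,1,0,-20.8,26.2,1,0,-20.8,26.2,1,0,-20.8,26.2,1,0,-20.8,26.2,1,0,-20.8,26.2,1,0,-20.8,26.2,1,0,-20.8,26.2,1,0]'

```text
time_s: 7.63
ee_pos: [337.1, -261.8, 225.5]
tcp_rot: [-0.152, 3.138, -0.001]
contact_force: [1.1, 0.1, 0.2]
gripper_width: 0.6
gripper_force: 0.0
```

Request:
arm_command --rows '[-20.8,26.2,1,0,-20.8,26.2,1,0,-20.8,26.2,1,0,-20.8,26.2,1,0,-20.8,26.2,1,0,-20.8,26.2,1,0,-20.8,26.2,1,0,-20.8,26.2,1,0]'

```text
time_s: 8.3
ee_pos: [481.6, -36.2, 217.4]
tcp_rot: [-0.152, 3.137, -0.0]
contact_force: [0.5, -1.0, 0.4]
gripper_width: 0.6
gripper_force: 0.0
```

Request:
arm_command --rows '[-20.8,26.2,1,0,-20.8,26.2,1,0,-20.8,26.2,1,0,-20.8,26.2,1,0,0,0,0,-0.06,0,0,0,-0.06,0,0,0,0]'

```text
time_s: 8.88
ee_pos: [553.3, 75.4, 213.1]
tcp_rot: [0.347, -3.122, -0.0]
contact_force: [-0.6, -1.0, -0.3]
gripper_width: 0.599
gripper_force: 0.0
```

```bash
python3 go.py 556,74,140 556,74,87
```

```text
t 8.88 tcp [553.3  75.4 213.1] psi -2.92 tilt [-3.e-04 -0.e+00 -1.e+00] j [-0.01  0.33 -0.01  1.24 -0.   -0.23] F [-0.6 -1.  -0.3] w 0.599 gf 0.0
to 556,74,140 tool [-2.4 -1.9 73.1] rows>= 2.0
to 556,74,87 tool [-0. -0. 53.] rows>= 2.0
```

Request:
arm_command --rows '[-2.4,-1.9,25,0,0,0,25,0,0,0,23,0,0,0,0,0]'

```text
time_s: 9.22
ee_pos: [553.9, 73.1, 136.8]
tcp_rot: [0.338, -3.118, -0.001]
contact_force: [-0.4, -0.5, -0.0]
gripper_width: 0.597
gripper_force: 0.0
```

```bash
python3 go.py 556,74,87; python3 - <<'E'
from h import *
f=cams.grab_frame("scene")["img"];save("s4.png",cv2.resize(f[120:220,220:340],(720,600),interpolation=cv2.INTER_CUBIC))
E
```

```text
t 9.22 tcp [553.9  73.1 136.8] psi -2.925 tilt [-5.3e-03  1.0e-04 -1.0e+00] j [-0.01  0.37 -0.15  1.05  0.   -0.23] F [-0.4 -0.5 -0. ] w 0.597 gf 0.0
to 556,74,87 tool [-2.5  0.3 49.8] rows>= 2.0
```

View pics/s4.png

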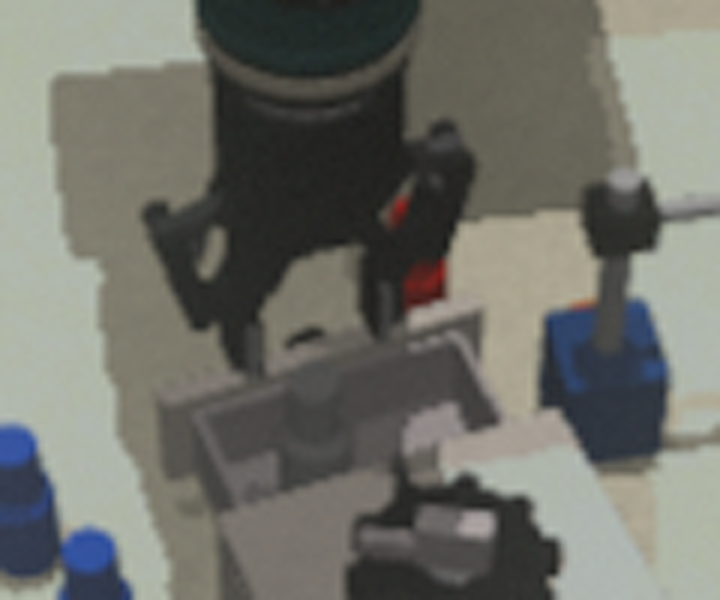

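The fingers, at (250,360) and (385,320), straddle the neck at (312,385) symmetrically. I continue down.

Request:
arm_command --rows '[-2.5,0.3,10,0,0,0,15,0,0,0,15,0,0,0,10,0,0,0,0,0]'

```text
time_s: 9.68
ee_pos: [558.0, 74.2, 89.3]
tcp_rot: [0.345, -3.121, -0.0]
contact_force: [0.6, -0.8, -0.3]
gripper_width: 0.599
gripper_force: 0.0
```

Request:
arm_command --rows '[0,0,0,0,0,0,0,0,0,0,0,0,0,0,0,0,0,0,0,0,0,0,0,0,0,0,0,0]' --gripper -1 --squeeze 35

```text
time_s: 10.27
ee_pos: [559.0, 74.4, 91.4]
tcp_rot: [-0.346, 3.12, -0.0]
contact_force: [-0.4, 0.4, 6.5]
gripper_width: 0.259
gripper_force: 34.3
```

```bash
python3 go.py 556,74,215
```

```text
t 10.27 tcp [559.   74.4  91.4] psi -2.92 tilt [ 2.1e-03  1.0e-04 -1.0e+00] j [-0.01  0.4  -0.23  0.94  0.   -0.23] F [-0.4  0.4  6.5] w 0.259 gf 34.3
to 556,74,215 tool [   2.7    0.2 -123.6] rows>= 4.0
```

Request:
arm_command --rows '[0,0,-5,0,0,0,-15,0,0,0,-25,0,0,0,-25,0,0,0,-25,0,0,0,-25,0,0,0,-12,0,0,0,0,0]'

```text
time_s: 10.93
ee_pos: [559.3, 74.3, 225.4]
tcp_rot: [-0.346, 3.118, -0.001]
contact_force: [-0.1, 1.2, -1.6]
gripper_width: 0.268
gripper_force: 34.4
```

```bash
python3 go.py 505,-301,220 505,-301,75; python3 - <<'E'
from h import *
f=cams.grab_frame("scene")["img"];save("s5.png",cv2.resize(f[100:220,210:354],(720,600),interpolation=cv2.INTER_CUBIC))
E
```

```text
t 10.93 tcp [559.3  74.3 225.4] psi -2.92 tilt [ 4.5e-03 -1.0e-04 -1.0e+00] j [-0.01  0.33  0.03  1.27 -0.   -0.23] F [-0.1  1.2 -1.6] w 0.268 gf 34.4
to 505,-301,220 tool [ 135.3 -354.2    5.1] rows>= 10.0
to 505,-301,75 tool [  0.6   0.2 145. ] rows>= 4.0
```

View pics/s5.png

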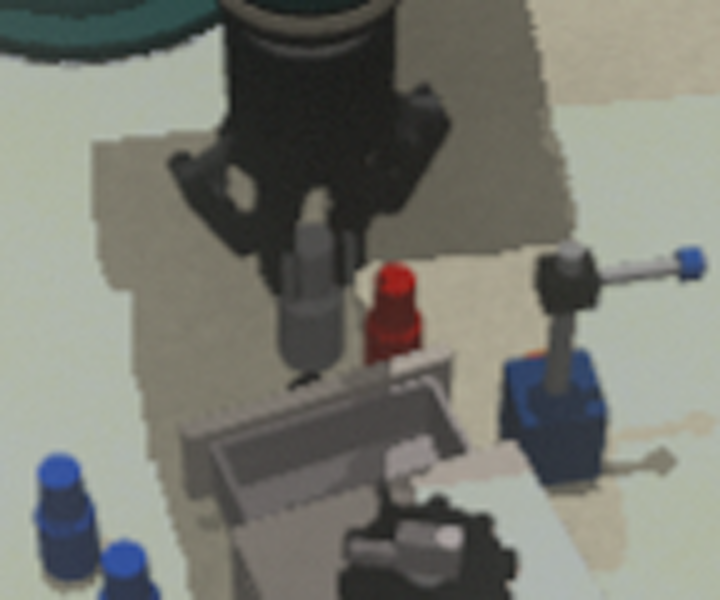

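The objective is held upright, with its bottom at about (312,365), clear of the drawer.

Request:
arm_command --rows '[5,-13,0,0,9.7,-25.3,0,0,9.7,-25.3,0,0,9.7,-25.3,0,0,9.7,-25.3,0,0,9.7,-25.3,0,0,9.7,-25.3,0,0,9.7,-25.3,0,0]'

```text
time_s: 11.65
ee_pos: [527.6, -128.7, 220.9]
tcp_rot: [0.346, -3.121, -0.001]
contact_force: [1.5, 0.3, -1.5]
gripper_width: 0.26
gripper_force: 34.5
```

Request:
arm_command --rows '[9.7,-25.3,0,0,9.7,-25.3,0,0,9.7,-25.3,0,0,9.7,-25.3,0,0,9.7,-25.3,0,0,9.7,-25.3,0,0,5,-13,0,0,0,0,0,0]'

```text
time_s: 12.32
ee_pos: [502.1, -304.3, 220.7]
tcp_rot: [0.342, -3.121, -0.002]
contact_force: [-0.0, -0.2, -3.1]
gripper_width: 0.256
gripper_force: 34.7
```

```bash
python3 go.py 505,-301,110; python3 - <<'E'
from h import *
f=cams.grab_frame("scene"); print(px2w(f,(272.4,172.6),171))
for n in("scene","top"):
  f=cams.grab_frame(n)
  for z in (170,): print(n,[(np.round(d["xy"]),px2w(f,d["xy"],z)[:2].round(1)) for d in cams.tip_of("objective",f)[:4]])
E
```

```text
t 12.32 tcp [ 502.1 -304.3  220.7] psi -2.923 tilt [-1.8e-03  8.0e-04 -1.0e+00] j [-0.68  0.38  0.09  1.29 -0.   -0.9 ] F [-0.  -0.2 -3.1] w 0.256 gf 34.7
to 505,-301,110 tool [ -3.7   2.5 110.7] rows>= 3.0
[566.53644399  74.15046455 171.        ]
scene [(array([122., 168.]), array([ 494.6, -298.3])), (array([226., 212.]), array([670. , -51.9])), (array([237., 229.]), array([722.3, -32.3])), (array([287., 172.]), array([568.9, 110. ]))]
top [(array([291., 193.]), array([586.2, -19.2])), (array([298., 210.]), array([529.2, -41.6])), (array([240., 240.]), array([442.6, 144.9]))]
```

Request:
arm_command --rows '[-4.7,2.5,15,0,0,0,25,0,0,0,25,0,0,0,25,0,0,0,25,0,0,0,15,0,0,0,5,0,0,0,0,0]'

```text
time_s: 13.23
ee_pos: [507.0, -297.2, 86.5]
tcp_rot: [0.348, -3.121, -0.002]
contact_force: [-0.6, -0.5, -2.1]
gripper_width: 0.264
gripper_force: 34.7
```

```bash
python3 go.py 506,-301,62; python3 - <<'E'
from h import *
f=cams.grab_frame("scene");save("s6.png",cv2.resize(f["img"][150:250,80:200],(720,600),interpolation=cv2.INTER_CUBIC))
print(w2px(f,(505,-301,7)),w2px(f,(505,-301,31)),w2px(f,(488,-301,31)))
E
```

```text
t 13.23 tcp [ 507.  -297.2   86.5] psi -2.919 tilt [-0.0014  0.0012 -1.    ] j [-0.67  0.45 -0.17  0.96  0.   -0.89] F [-0.6 -0.5 -2.1] w 0.264 gf 34.7
to 506,-301,62 tool [ 1.8 -3.5 24.5] rows>= 1.0
[135.41669331 209.98274309] [133.45211411 204.80648316] [133.58101025 199.90488116]
```

View pics/s6.png

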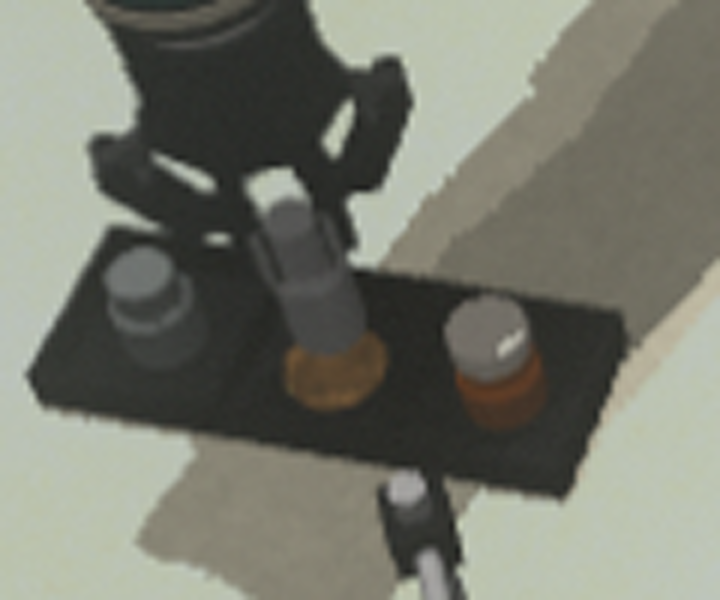

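The objective's bottom is at (331,345) above the cork pad, which is centred at (336,368). The eyepiece and jar are untouched. I shift about 4 mm in -y and lower.

Request:
arm_command --rows '[2.8,-3.3,8,0,0,0,8,0,0,0,4,0,0,0,1,0,0,0,1,0,0,0,0,0]'

```text
time_s: 13.78
ee_pos: [505.4, -302.2, 65.3]
tcp_rot: [-0.347, 3.122, 0.0]
contact_force: [-0.3, 0.3, -1.7]
gripper_width: 0.265
gripper_force: 34.7
```

Request:
arm_command --rows '[0,0,1,0,0,0,0,0]'

```text
time_s: 13.95
ee_pos: [505.5, -302.2, 64.4]
tcp_rot: [-0.347, 3.122, -0.0]
contact_force: [0.1, 0.5, -2.3]
gripper_width: 0.261
gripper_force: 34.7
```

Request:
arm_command --rows '[0,0,1,0,0,0,0,0]'

```text
time_s: 14.12
ee_pos: [505.4, -302.2, 63.2]
tcp_rot: [-0.347, 3.122, -0.0]
contact_force: [-0.6, -0.4, -2.3]
gripper_width: 0.259
gripper_force: 34.7
```

Request:
arm_command --rows '[0,0,1,0,0,0,0,0]'

```text
time_s: 14.28
ee_pos: [505.4, -302.1, 62.1]
tcp_rot: [0.347, -3.122, -0.0]
contact_force: [-1.1, -0.3, -2.6]
gripper_width: 0.263
gripper_force: 34.7
```

Request:
arm_command --rows '[0,0,0.7,0,0,0,0,0]'

```text
time_s: 14.45
ee_pos: [505.4, -302.1, 61.5]
tcp_rot: [0.347, -3.122, -0.0]
contact_force: [-0.2, -0.3, -1.8]
gripper_width: 0.259
gripper_force: 34.8
```

Request:
arm_command --rows '[0,0,0.7,0,0,0,0,0]'

```text
time_s: 14.62
ee_pos: [505.5, -302.3, 61.5]
tcp_rot: [-0.347, 3.122, -0.001]
contact_force: [-1.2, 1.3, 6.5]
gripper_width: 0.257
gripper_force: 35.6
```

Contact is made at 61.5, as predicted, so I release.

Request:
arm_command --rows '[0,0,0,0,0,0,0,0,0,0,0,0,0,0,0,0,0,0,0,0,0,0,0,0]' --gripper 0.2

```text
time_s: 15.12
ee_pos: [505.4, -302.2, 60.8]
tcp_rot: [0.347, -3.122, -0.0]
contact_force: [-0.3, 0.7, 0.3]
gripper_width: 0.601
gripper_force: 0.0
```

Request:
arm_command --rows '[0,0,-5,0,0,0,-10,0,0,0,-20,0,0,0,-30,0,0,0,-35,0,0,0,-35,0,0,0,-30,0,0,0,0,0]'

```text
time_s: 15.78
ee_pos: [506.8, -303.2, 232.8]
tcp_rot: [-0.346, 3.116, -0.01]
contact_force: [0.4, -0.8, 0.0]
gripper_width: 0.598
gripper_force: 0.0
```

```bash
python3 go.py 440,66,220 440,66,54; python3 - <<'E'
from h import *
f=cams.grab_frame("scene");g=cams.grab_frame("top")
a=cv2.resize(f["img"][160:240,90:200],(550,400),interpolation=cv2.INTER_CUBIC)
b=cv2.resize(g["img"][195:250,335:410],(375,275),interpolation=cv2.INTER_CUBIC)
c=np.zeros((400,790,3),np.uint8);c[:,:415]=a[:,:415];c[:275,415:]=b;save("s7.png",c)
for n in("scene","top"):
  h=f if n=="scene" else g
  print(n,[(np.round(d["xy"]),px2w(h,d["xy"],7)[:2].round(1),round(d["confidence"],2)) for d in cams.tip_of("objective",h)[:5]])
  print(n,[(np.round(d["xy"]),px2w(h,d["xy"],66)[:2].round(1)) for d in cams.tip_of("drawer_knob",h)[:2]])
E
```

```text
t 15.78 tcp [ 506.8 -303.2  232.8] psi -2.92 tilt [ 0.0067 -0.0054 -1.    ] j [-0.68  0.37  0.12  1.31  0.   -0.9 ] F [ 0.4 -0.8  0. ] w 0.598 gf 0.0
to 440,66,220 tool [-15.8 375.   10.3] rows>= 10.0
to 440,66,54 tool [  0.9   1.1 166. ] rows>= 5.0
scene [(array([236., 228.]), array([608.2, -31.6]), 0.8), (array([287., 172.]), array([430.8, 135.7]), 0.59), (array([136., 209.]), array([ 503.2, -299.7]), 0.52), (array([224., 212.]), array([547.4, -60. ]), 0.52)]
scene [(array([268., 178.]), array([494. ,  72.7]))]
top [(array([259., 225.]), array([494. ,  87.2]), 0.56), (array([293., 193.]), array([605.7, -39.4]), 0.42), (array([299., 210.]), array([544.1, -57.2]), 0.42), (array([367., 220.]), array([ 505. , -295.5]), 0.41), (array([244., 242.]), array([435.1, 138.4]), 0.4)]
top [(array([263., 223.]), array([498. ,  72.1]))]
```

View pics/s7.png

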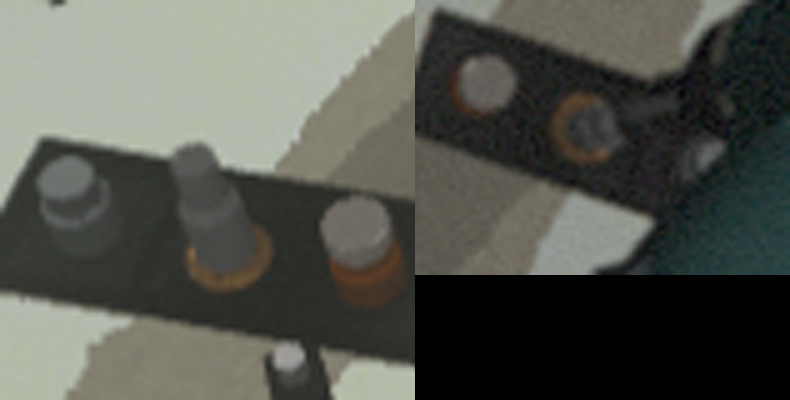

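The objective stands upright on the cork: scene crop (215,250), pad ring (230,258). The eyepiece and jar are undisturbed. Next is the drawer.

```bash
python3 go.py 449,70,215 449,70,56
```

```text
t 16.08 tcp [ 505.  -301.9  225.1] psi -2.92 tilt [-0.0013  0.001  -1.    ] j [-0.68  0.38  0.1   1.3  -0.   -0.9 ] F [ 0.7 -0.2 -0.2] w 0.6 gf 0.0
to 449,70,215 tool [-27.  375.1  10.5] rows>= 10.0
to 449,70,56 tool [ -0.2  -0.2 159. ] rows>= 4.0
```

Request:
arm_command --rows '[-2,30,1,0,-2.1,30,1,0,-2.1,30,1,0,-2.1,30,1,0,-2.1,30,1,0,-2.1,30,1,0,-2.1,30,1,0,-2.1,30,1,0]' --gripper -1

```text
time_s: 16.75
ee_pos: [468.1, -62.9, 217.2]
tcp_rot: [0.346, -3.121, -0.001]
contact_force: [1.4, -0.0, 0.3]
gripper_width: 0.002
gripper_force: 0.0
```

Request:
arm_command --rows '[-2.1,30,0,0,-2.1,30,0,0,-2.1,30,0,0,-2.1,30,0,0,-2,15,0,0,0,0,0,0]'

```text
time_s: 17.25
ee_pos: [448.5, 72.1, 217.4]
tcp_rot: [0.351, -3.121, -0.001]
contact_force: [-0.3, 0.1, 0.1]
gripper_width: 0.002
gripper_force: 0.0
```

```bash
python3 go.py 449,70,56
```

```text
t 17.25 tcp [448.5  72.1 217.4] psi -2.917 tilt [-1.3e-03  5.0e-04 -1.0e+00] j [-0.02  0.15 -0.24  1.19  0.   -0.24] F [-0.3  0.1  0.1] w 0.002 gf 0.0
to 449,70,56 tool [ -0.2  -2.3 161.4] rows>= 4.0
```

Request:
arm_command --rows '[0,-2.3,15,0,0,0,30,0,0,0,30,0,0,0,30,0,0,0,30,0,0,0,20,0,0,0,6.4,0,0,0,0,0]'

```text
time_s: 17.92
ee_pos: [448.9, 67.0, 55.2]
tcp_rot: [0.346, -3.119, -0.001]
contact_force: [0.8, 0.2, 0.4]
gripper_width: 0.001
gripper_force: 0.0
```

Request:
arm_command --rows '[-6,0,0,0,-6,0,0,0,-6,0,0,0,-4,0,0,0,-4,0,0,0,-4,0,0,0,-4,0,0,0,-4,0,0,0]'

```text
time_s: 18.58
ee_pos: [487.4, 75.8, 56.5]
tcp_rot: [0.347, -3.122, -0.0]
contact_force: [-1.2, -0.1, -0.3]
gripper_width: 0.002
gripper_force: 0.3
```

```bash
python3 go.py; python3 - <<'E'
from h import *
f=cams.grab_frame("top");print([px2w(f,d["xy"],66)[:2].round(1) for d in cams.tip_of("drawer_knob",f)[:2]])
save("t8.png",cv2.resize(f["img"][160:240,225:325],(750,600),interpolation=cv2.INTER_CUBIC))
E
```

```text
t 18.58 tcp [487.4  75.8  56.5] psi -2.92 tilt [-2.e-04 -0.e+00 -1.e+00] j [-0.01  0.33 -0.46  0.78 -0.   -0.23] F [-1.2 -0.1 -0.3] w 0.002 gf 0.3
[]
```

View pics/t8.png

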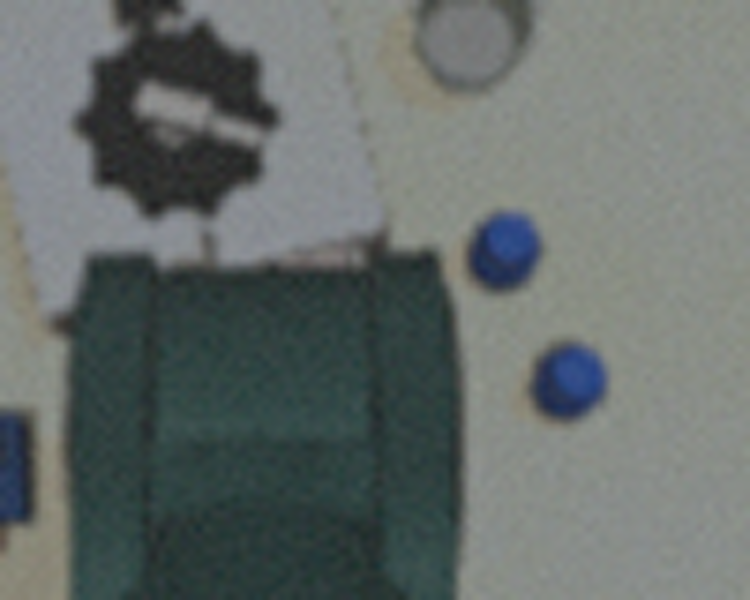

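The forearm hides the drawer, and the knob contact reads about -1 N. I push on and watch the force.

Request:
arm_command --rows '[-5,0,0,0,-5,0,0,0,-5,0,0,0,-5,0,0,0,-5,0,0,0,-5,0,0,0,-5,0,0,0,-5,0,0,0]'

```text
time_s: 19.35
ee_pos: [526.6, 84.6, 56.4]
tcp_rot: [0.347, -3.122, -0.0]
contact_force: [-1.3, 0.4, -0.1]
gripper_width: -0.003
gripper_force: 0.4
```

Request:
arm_command --rows '[-2,0,0,0,-2,0,0,0,-2,0,0,0,-2,0,0,0]'

```text
time_s: 19.68
ee_pos: [534.0, 86.2, 56.5]
tcp_rot: [0.347, -3.122, 0.0]
contact_force: [-0.4, -0.5, 0.1]
gripper_width: 0.003
gripper_force: 0.3
```

Request:
arm_command --rows '[-1.5,0,0,0,-1.5,0,0,0]'

```text
time_s: 19.85
ee_pos: [536.9, 86.9, 56.4]
tcp_rot: [0.347, -3.122, -0.0]
contact_force: [-0.0, -0.5, -0.8]
gripper_width: 0.001
gripper_force: 0.3
```

Request:
arm_command --rows '[-1.5,0,0,0,-1.5,0,0,0]'

```text
time_s: 20.02
ee_pos: [539.8, 87.6, 56.5]
tcp_rot: [0.347, -3.122, -0.0]
contact_force: [-0.8, -0.0, -0.2]
gripper_width: 0.003
gripper_force: 0.3
```

Request:
arm_command --rows '[-1,0,0,0,-1,0,0,0]'

```text
time_s: 20.18
ee_pos: [541.0, 87.9, 56.4]
tcp_rot: [0.347, -3.121, 0.0]
contact_force: [-8.3, -2.7, 6.2]
gripper_width: -0.002
gripper_force: 4.3
```

Request:
arm_command --rows '[-1,0,0,0,-1,0,0,0]'

```text
time_s: 20.35
ee_pos: [542.4, 88.2, 56.4]
tcp_rot: [0.346, -3.12, 0.001]
contact_force: [-7.5, -3.5, 5.4]
gripper_width: 0.005
gripper_force: 4.0
```

Request:
arm_command --rows '[-1,0,0,0,-1,0,0,0]'

```text
time_s: 20.52
ee_pos: [544.8, 88.8, 56.4]
tcp_rot: [0.346, -3.121, 0.0]
contact_force: [-6.1, -0.9, 2.3]
gripper_width: -0.002
gripper_force: 2.6
```

Request:
arm_command --rows '[-1,0,0,0,-1,0,0,0]'

```text
time_s: 20.68
ee_pos: [547.3, 89.3, 56.4]
tcp_rot: [0.347, -3.122, 0.0]
contact_force: [-4.0, -0.6, 0.7]
gripper_width: -0.003
gripper_force: 1.6
```

Request:
arm_command --rows '[-1,0,0,0,-1,0,0,0]'

```text
time_s: 20.85
ee_pos: [549.8, 89.9, 56.5]
tcp_rot: [-0.347, 3.122, 0.0]
contact_force: [-1.2, 0.8, -1.0]
gripper_width: 0.002
gripper_force: 0.6
```

Request:
arm_command --rows '[-1,0,0,0,-1,0,0,0]'

```text
time_s: 21.02
ee_pos: [550.7, 90.1, 56.4]
tcp_rot: [0.347, -3.121, 0.0]
contact_force: [-12.7, -3.4, 10.3]
gripper_width: 0.001
gripper_force: 6.4
```

Request:
arm_command --rows '[-0.7,0,0,0,-0.7,0,0,0]'

```text
time_s: 21.18
ee_pos: [550.7, 90.1, 56.4]
tcp_rot: [0.346, -3.118, 0.001]
contact_force: [-19.2, -5.0, 15.6]
gripper_width: -0.004
gripper_force: 9.9
```

The drawer is at its hard stop about 10–11 mm past the catch, with the force dip over the hump, so it is seated. I back off and rise.

Request:
arm_command --rows '[3,0,0,0,6,0,0,0,10,0,0,0,15,0,0,0,10,0,0,0,0,0,-10,0,0,0,-30,0,0,0,-35,0]'

```text
time_s: 21.85
ee_pos: [508.6, 80.8, 131.3]
tcp_rot: [0.346, -3.12, -0.001]
contact_force: [1.4, -0.5, 0.2]
gripper_width: -0.002
gripper_force: 0.0
```

Request:
arm_command --rows '[0,0,-35,0,0,0,-35,0,0,0,-15,0,0,0,0,0.12,0,0,0,0.12,0,0,0,0.12,0,0,0,0.12,0,0,0,0]' --gripper 0

```text
time_s: 22.52
ee_pos: [509.9, 80.8, 216.6]
tcp_rot: [0.414, 3.113, 0.0]
contact_force: [0.8, -0.2, 0.4]
gripper_width: 0.5
gripper_force: 0.0
```

```bash
python3 go.py; python3 - <<'E'
from h import *
f=cams.grab_frame("scene");t=cams.grab_frame("top")
for n,z in(("drawer_knob",66),("turret_grip",132),("turret_nose",126),("index_mark",112)):
  for h in (f,t): print(n,[px2w(h,d["xy"],z)[:2].round(1) for d in cams.tip_of(n,h)[:2]])
E
```

```text
t 22.52 tcp [509.9  80.8 216.6] psi 2.877 tilt [ 7.e-04  1.e-04 -1.e+00] j [-0.    0.25 -0.1   1.21  0.    0.26] F [ 0.8 -0.2  0.4] w 0.5 gf 0.0
drawer_knob [array([556.1,  90.9])]
drawer_knob []
turret_grip [array([654.5, 113.8])]
turret_grip [array([657.7, 113.5])]
turret_nose [array([655.5,  77. ])]
turret_nose [array([644.2,  78.2])]
index_mark [array([590.7,  99.8]), array([772.8, -18. ])]
index_mark [array([665.1, 127.9])]
```

Request:
arm_command --rows '[0,0,0,-0.12,0,0,0,-0.12,0,0,0,-0.12,0,0,0,-0.12,0,0,0,-0.12,0,0,0,-0.12,0,0,0,-0.12,0,0,0,-0.12]'

```text
time_s: 23.68
ee_pos: [509.9, 80.9, 216.5]
tcp_rot: [1.089, -2.947, -0.0]
contact_force: [0.2, -0.1, 0.8]
gripper_width: 0.499
gripper_force: 0.0
```

Request:
arm_command --rows '[0,0,0,-0.12,0,0,0,-0.12,0,0,0,-0.12,0,0,0,-0.12,0,0,0,-0.1,0,0,0,0,0,0,0,0]'

```text
time_s: 24.27
ee_pos: [510.0, 80.9, 216.5]
tcp_rot: [-1.874, 2.521, -0.0]
contact_force: [-0.6, 0.3, 0.6]
gripper_width: 0.503
gripper_force: 0.0
```

```bash
python3 go.py 657,117,200 657,117,120
```

```text
t 24.27 tcp [510.   80.9 216.5] psi -1.863 tilt [ 0. -0. -1.] j [-0.    0.25 -0.1   1.21 -0.   -1.28] F [-0.6  0.3  0.6] w 0.503 gf 0.0
to 657,117,200 tool [ -77.  -130.4   16.5] rows>= 4.0
to 657,117,120 tool [ 0.  0. 80.] rows>= 2.0
```

Request:
arm_command --rows '[-12.8,-21.7,1,0,-12.8,-21.7,3,0,-12.8,-21.7,3,0,-12.8,-21.7,3,0,-12.8,-21.7,3,0,-12.8,-21.7,3,0,0,0,0,0,0,0,0,0]'

```text
time_s: 24.93
ee_pos: [657.2, 117.5, 199.3]
tcp_rot: [1.874, -2.52, -0.001]
contact_force: [-0.1, 0.2, 0.2]
gripper_width: 0.499
gripper_force: 0.0
```

```bash
python3 go.py 657,117,118; python3 - <<'E'
from h import *
t=cams.grab_frame("scene");st=manip.get_state()
for n,z in(("turret_grip",132),("turret_nose",126)): print(n,[(d["xy"],px2w(t,d["xy"],z)[:2].round(1)) for d in cams.tip_of(n,t)[:2]])
E
```

```text
t 24.93 tcp [657.2 117.5 199.3] psi -1.863 tilt [-1.3e-03 -1.0e-04 -1.0e+00] j [ 0.05  0.53  0.29  1.33 -0.   -1.22] F [-0.1  0.2  0.2] w 0.499 gf 0.0
to 657,117,118 tool [ 0.4 -0.1 81.3] rows>= 2.0
turret_grip [([296.5, 209.9], array([661.5, 119.5]))]
turret_nose [([281.4, 212.1], array([658.2,  82.6]))]
```

Request:
arm_command --rows '[0,0,15,0,0,0,20,0,0,0,20,0,0,0,15,0,0,0,7,0,0,0,4,0,0,0,0,0]'

```text
time_s: 25.67
ee_pos: [656.3, 117.2, 119.7]
tcp_rot: [1.877, -2.519, -0.0]
contact_force: [0.5, -0.1, 0.6]
gripper_width: 0.498
gripper_force: 0.0
```

Request:
arm_command --rows '[0,0,0,0,0,0,0,0,0,0,0,0,0,0,0,0,0,0,0,0,0,0,0,0,0,0,0,0,0,0,0,0]' --gripper -1 --squeeze 45

```text
time_s: 26.33
ee_pos: [656.4, 117.4, 120.7]
tcp_rot: [-1.877, 2.518, -0.0]
contact_force: [-5.9, 0.5, 8.0]
gripper_width: 0.156
gripper_force: 45.1
```

```bash
python3 go.py; python3 -c "
from h import *
print(manip.get_state()['torque'])"
```

```text
t 26.33 tcp [656.4 117.4 120.7] psi -1.86 tilt [ 5.e-04  2.e-04 -1.e+00] j [ 0.05  0.55  0.12  1.14  0.   -1.23] F [-5.9  0.5  8. ] w 0.156 gf 45.1
[0.09478131 1.07179477 0.13366067]
```

Request:
arm_command --rows '[0,0,0,0.08,0,0,0,0.08,0,0,0,0.08,0,0,0,0.08,0,0,0,0.08,0,0,0,0.08,0,0,0,0]'

```text
time_s: 26.92
ee_pos: [656.5, 117.5, 120.8]
tcp_rot: [-1.219, 2.894, -0.0]
contact_force: [-5.2, 0.3, 7.6]
gripper_width: 0.153
gripper_force: 52.1
```

```bash
python3 go.py; python3 -c "
from h import *
print(manip.get_state()['torque'])"
```

```text
t 26.92 tcp [656.5 117.5 120.8] psi -2.344 tilt [ 8.e-04  1.e-04 -1.e+00] j [ 0.05  0.55  0.12  1.14  0.   -0.74] F [-5.2  0.3  7.6] w 0.153 gf 52.1
[-0.03012039  0.96553526  1.17375255]
```

Request:
arm_command --rows '[0,0,0,0.08,0,0,0,0.08,0,0,0,0.08,0,0,0,0.08,0,0,0,0.08,0,0,0,0.08,0,0,0,0.1,0,0,0,0]'

```text
time_s: 27.58
ee_pos: [655.6, 118.4, 121.3]
tcp_rot: [0.36, -3.121, 0.001]
contact_force: [-11.4, -1.2, 17.5]
gripper_width: 0.156
gripper_force: 403.7
```

```bash
python3 go.py; python3 - <<'E'
from h import *
print(manip.get_state()['torque'])
f=cams.grab_frame("scene")
for n,z in(("turret_nose",126),("turret_grip",132),("index_mark",112)): print(n,[(d["xy"],px2w(f,d["xy"],z)[:2].round(1),round(d["confidence"],2)) for d in cams.tip_of(n,f)[:2]])
E
```

```text
t 27.58 tcp [655.6 118.4 121.3] psi -2.912 tilt [ 0.e+00 -6.e-04 -1.e+00] j [ 0.06  0.55  0.12  1.14 -0.   -0.17] F [-11.4  -1.2  17.5] w 0.156 gf 403.7
[-0.83332042  2.5603472  12.22666813]
turret_nose [([281.6, 201.3], array([625.4,  88.4]), 0.71)]
turret_grip [([295.9, 208.1], array([655.9, 119.1]), 0.81)]
index_mark [([285.5, 197.4], array([604.2, 102. ]), 0.7)]
```

Request:
arm_command --rows '[0,0,0,-0.05,0,0,0,-0.05,0,0,0,0]'

```text
time_s: 28.03
ee_pos: [655.7, 118.0, 121.2]
tcp_rot: [0.524, -3.097, 0.001]
contact_force: [-10.9, -2.1, 16.5]
gripper_width: 0.154
gripper_force: 309.9
```

```bash
cat > tq.py <<'E'
from h import *
print(manip.get_state()['torque'].round(2))
for c in("scene","top","scene"):
  f=cams.grab_frame(c)
  for n,z in(("turret_nose",126),("turret_grip",132),("index_mark",112),("drawer_knob",66)): print(c,n,[(np.round(d["xy"],1),px2w(f,d["xy"],z)[:2].round(1),round(d["confidence"],2)) for d in cams.tip_of(n,f)[:2]])
E
python3 go.py; python3 tq.py
```

```text
t 28.03 tcp [655.7 118.  121.2] psi -2.806 tilt [ 1.e-04 -8.e-04 -1.e+00] j [ 0.06  0.55  0.12  1.14 -0.   -0.28] F [-10.9  -2.1  16.5] w 0.154 gf 309.9
[-0.8   2.36  9.27]
scene turret_nose [(array([283. , 201.4]), array([626.2,  91.8]), 0.64)]
scene turret_grip [(array([296.6, 208.4]), array([657.1, 120.6]), 0.97)]
scene index_mark [(array([283.6, 196.1]), array([599.3,  97.9]), 0.93), (array([167.5, 215.2]), array([ 614.6, -197.4]), 0.19)]
scene drawer_knob [(array([296. , 209.3]), array([612.4, 129.3]), 0.75)]
top turret_nose [(array([288.1, 166.5]), array([679.4, -16.4]), 0.74), (array([364.4, 221.1]), array([ 493.4, -257.9]), 0.35)]
top turret_grip []
top index_mark [(array([288.6, 166.6]), array([681.8, -18.9]), 0.38), (array([342.2, 159.5]), array([ 701.6, -198.8]), 0.17)]
top drawer_knob []
scene turret_nose [(array([282.5, 202.7]), array([630.1,  89.9]), 0.89), (array([246.4, 262. ]), array([785.1, -19. ]), 0.2)]
scene turret_grip [(array([293.7, 209.2]), array([658.4, 113.1]), 0.86)]
scene index_mark [(array([282.6, 194.8]), array([594.7,  96.1]), 0.64)]
scene drawer_knob []
```

Request:
arm_command --rows '[0,0,0,-0.08,0,0,0,-0.08,0,0,0,0]'

```text
time_s: 29.03
ee_pos: [655.8, 117.5, 121.1]
tcp_rot: [0.766, -3.046, 0.002]
contact_force: [-10.1, -3.0, 15.1]
gripper_width: 0.155
gripper_force: 201.0
```

```bash
python3 go.py; python3 -c "
from h import *
print(manip.get_state()['torque'])"
```

```text
t 29.03 tcp [655.8 117.5 121.1] psi -2.649 tilt [-0.    -0.001 -1.   ] j [ 0.06  0.55  0.12  1.14 -0.   -0.44] F [-10.1  -3.   15.1] w 0.155 gf 201.0
[-0.8244653   2.12121584  5.47586413]
```

Request:
arm_command --rows '[0,0,0,-0.08,0,0,0,-0.08,0,0,0,0]'

```text
time_s: 29.28
ee_pos: [656.0, 117.1, 120.9]
tcp_rot: [1.002, -2.977, 0.002]
contact_force: [-9.6, -4.2, 11.8]
gripper_width: 0.152
gripper_force: 116.0
```

```bash
python3 go.py; python3 -c "
from h import *
print(manip.get_state()['torque'])"
```

```text
t 29.28 tcp [656.  117.1 120.9] psi -2.492 tilt [-1.0e-04 -1.1e-03 -1.0e+00] j [ 0.05  0.55  0.12  1.14 -0.   -0.59] F [-9.6 -4.2 11.8] w 0.152 gf 116.0
[-0.82352353  1.94868853  2.52517872]
```

Request:
arm_command --rows '[0,0,0,-0.06,0,0,0,-0.06,0,0,0,0]'

```text
time_s: 29.53
ee_pos: [656.0, 116.9, 120.8]
tcp_rot: [1.173, -2.914, 0.002]
contact_force: [-8.2, -3.2, 10.2]
gripper_width: 0.153
gripper_force: 68.5
```

```bash
python3 go.py; python3 tq.py|grep -v top
```

```text
t 29.53 tcp [656.  116.9 120.8] psi -2.376 tilt [-2.0e-04 -1.1e-03 -1.0e+00] j [ 0.05  0.55  0.12  1.14 -0.   -0.71] F [-8.2 -3.2 10.2] w 0.153 gf 68.5
[-0.92  1.79  0.72]
scene turret_nose [(array([282.1, 202.9]), array([630.5,  88.8]), 0.57)]
scene turret_grip [(array([296.8, 209.9]), array([661.6, 120.3]), 0.94), (array([134.3, 215.1]), array([ 616.8, -274.2]), 0.15)]
scene index_mark [(array([282.4, 195.8]), array([597.9,  95. ]), 0.77)]
scene drawer_knob [(array([278.6, 193.5]), array([553.6,  92.4]), 0.63)]
scene turret_nose [(array([282.4, 201.5]), array([626.3,  90.3]), 0.69)]
scene turret_grip [(array([296.4, 210.5]), array([663.3, 119. ]), 0.82)]
scene index_mark [(array([282.4, 192.9]), array([588.5,  96.5]), 0.94)]
scene drawer_knob [(array([277.5, 194.7]), array([557.2,  88.8]), 0.64)]
```

Request:
arm_command --rows '[0,0,0,0,0,0,0,0,0,0,0,0,0,0,0,0,0,0,0,0]' --gripper 0

```text
time_s: 30.7
ee_pos: [656.8, 117.3, 119.5]
tcp_rot: [-1.167, 2.917, 0.0]
contact_force: [0.5, 0.2, 0.1]
gripper_width: 0.497
gripper_force: 0.0
```

```bash
python3 go.py; python3 tq.py|grep -v top
```

```text
t 30.7 tcp [656.8 117.3 119.5] psi -2.38 tilt [ 2.e-04  1.e-04 -1.e+00] j [ 0.05  0.55  0.12  1.14  0.   -0.71] F [0.5 0.2 0.1] w 0.497 gf 0.0
[ 0.03  0.   -0.  ]
scene turret_nose [(array([282.8, 203.1]), array([631.4,  90.5]), 0.57)]
scene turret_grip [(array([294.8, 210.7]), array([663.3, 115. ]), 0.94)]
scene index_mark [(array([283.8, 193.4]), array([590.7,  99.8]), 0.67)]
scene drawer_knob [(array([278.2, 193.9]), array([554.8,  91.1]), 0.59)]
scene turret_nose [(array([279.2, 202.9]), array([629.4,  81.7]), 0.56)]
scene turret_grip [(array([296.1, 209.7]), array([660.8, 118.7]), 0.89)]
scene index_mark [(array([137.2, 208.3]), array([ 581.5, -272.2]), 0.67), (array([285.6, 195.7]), array([598.8, 103.2]), 0.6)]
scene drawer_knob []
```

Request:
arm_command --rows '[0,0,-10,0,0,0,-20,0,0,0,-30,0,0,0,-30,0,0,0,-10,0]'

```text
time_s: 31.87
ee_pos: [657.6, 117.4, 224.6]
tcp_rot: [-1.165, 2.912, -0.003]
contact_force: [0.2, 0.0, -0.3]
gripper_width: 0.497
gripper_force: 0.0
```

```bash
python3 go.py 500,-140,215
```

```text
t 31.87 tcp [657.6 117.4 224.6] psi -2.38 tilt [ 5.2e-03  3.0e-04 -1.0e+00] j [ 0.05  0.52  0.34  1.39  0.   -0.71] F [ 0.2  0.  -0.3] w 0.497 gf 0.0
to 500,-140,215 tool [291.6 -77.6   8.7] rows>= 8.0
```

Request:
arm_command --rows '[36,-9.6,1,0,36,-9.6,1,0,36,-9.6,1,0,36,-9.6,1,0,36,-9.6,1,0,36,-9.6,1,0,36,-9.6,1,0,36,-9.6,1,0]'

```text
time_s: 32.53
ee_pos: [500.0, -138.2, 212.4]
tcp_rot: [-1.167, 2.916, -0.001]
contact_force: [0.6, -0.6, -0.2]
gripper_width: 0.501
gripper_force: 0.0
```

```bash
cat > v.py <<'E'
from h import *
s=cams.grab_frame("scene");t=cams.grab_frame("top")
for f in (s,t):
  for n,z in(("turret_nose",126),("turret_grip",132),("index_mark",112),("drawer_knob",66)): print(n,[(np.round(d["xy"],1),px2w(f,d["xy"],z)[:2].round(1),round(d["confidence"],2)) for d in cams.tip_of(n,f)[:2]])
# brightness of the turret's top ring at radius r (nose is bright on a black disc), by turret angle
for f,n in((s,"scene"),(t,"top")):
  g=cv2.GaussianBlur(f["img"],(3,3),0).mean(2)
  o=[]
  for a in range(-30,100,6):
    b=[]
    for r in(26,30,34):
      th=np.radians(180+12.8+a); q=w2px(f,(656.8+r*np.cos(th),117.2+r*np.sin(th),126)); b.append(cv2.getRectSubPix(g.astype(np.float32),(1,1),(float(q[0]),float(q[1])))[0,0])
    o.append((a,int(np.mean(b))))
  print(n,o)
g=t["img"].mean(2).astype(np.float32)
# dark knob: profile along unit -x in front of the unit, ray plane z=66
for y in(-4,4):
  print(y,[(d,int(cv2.getRectSubPix(g,(1,1),tuple(map(float,w2px(t,(676.3-.9755*(90+d)-.22*-y*-1*-1,121.4-.22*(90+d)+.9755*y,66)))))[0,0])) for d in range(0,60,3)])
E
python3 go.py; python3 v.py
```

```text
t 32.53 tcp [ 500.  -138.2  212.4] psi -2.38 tilt [ 1.e-03 -5.e-04 -1.e+00] j [-0.43  0.26 -0.11  1.2  -0.   -1.19] F [ 0.6 -0.6 -0.2] w 0.501 gf 0.0
turret_nose [(array([279.6, 204.3]), array([633.9,  82. ]), 0.96), (array([244.4, 261.8]), array([783.9, -23.5]), 0.56)]
turret_grip [(array([295. , 210.8]), array([663.6, 115.4]), 0.77)]
index_mark [(array([134.5, 211.3]), array([ 589.9, -278.7]), 0.65), (array([285.6, 193.3]), array([591.1, 104.5]), 0.6)]
drawer_knob [(array([276.2, 196.2]), array([561.7,  84.6]), 0.43)]
turret_nose [(array([259.1, 183.9]), array([623.6,  80.6]), 0.97)]
turret_grip [(array([250.3, 174.6]), array([654.2, 108.7]), 0.76)]
index_mark [(array([253.2, 191.2]), array([601.9, 100.8]), 0.71)]
drawer_knob []
scene [(-30, 112), (-24, 94), (-18, 77), (-12, 82), (-6, 104), (0, 119), (6, 112), (12, 85), (18, 72), (24, 78), (30, 114), (36, 150), (42, 145), (48, 112), (54, 88), (60, 71), (66, 60), (72, 57), (78, 56), (84, 55), (90, 55), (96, 55)]
top [(-30, 50), (-24, 50), (-18, 51), (-12, 50), (-6, 49), (0, 49), (6, 50), (12, 53), (18, 61), (24, 83), (30, 112), (36, 124), (42, 105), (48, 74), (54, 54), (60, 48), (66, 47), (72, 48), (78, 49), (84, 49), (90, 49), (96, 51)]
-4 [(0, 139), (3, 148), (6, 142), (9, 120), (12, 106), (15, 96), (18, 77), (21, 56), (24, 55), (27, 92), (30, 126), (33, 140), (36, 143), (39, 143), (42, 144), (45, 145), (48, 146), (51, 143), (54, 142), (57, 143)]
4 [(0, 126), (3, 137), (6, 146), (9, 142), (12, 116), (15, 98), (18, 98), (21, 88), (24, 63), (27, 49), (30, 73), (33, 115), (36, 131), (39, 139), (42, 141), (45, 142), (48, 142), (51, 141), (54, 143), (57, 143)]
```

```bash
cat > ring.py <<'E'
from h import *
def ring(f,img,z=126,rs=(26,30,34)):
  g=cv2.GaussianBlur(img,(3,3),0).mean(2).astype(np.float32); o=[]
  for a in range(-24,100,6):
    b=[]
    for r in rs:
      th=np.radians(180+12.8+a); q=w2px(f,(656.8+r*np.cos(th),117.2+r*np.sin(th),z)); b.append(cv2.getRectSubPix(g,(1,1),(float(q[0]),float(q[1])))[0,0])
    o.append((a,int(np.mean(b))))
  return o
E
python3 - <<'E'
from ring import *
t=cams.grab_frame("top");s=cams.grab_frame("scene")
for n,f in(("top",t),("scene",s)): print(n,ring(f,cv2.imread(f"pics/{n}_avg.png")))
im=cv2.imread("pics/t8.png");im=cv2.resize(im,(100,80),interpolation=cv2.INTER_AREA);b=np.zeros((384,512,3),np.uint8);b[160:240,225:325]=im;print("t8",ring(t,b))
E
python3 go.py 657,117.3,210
```

```text
top [(-24, 48), (-18, 47), (-12, 47), (-6, 47), (0, 47), (6, 48), (12, 47), (18, 47), (24, 46), (30, 47), (36, 50), (42, 63), (48, 88), (54, 113), (60, 115), (66, 93), (72, 65), (78, 50), (84, 46), (90, 48), (96, 48)]
scene [(-24, 86), (-18, 107), (-12, 111), (-6, 106), (0, 97), (6, 78), (12, 59), (18, 60), (24, 72), (30, 79), (36, 77), (42, 70), (48, 72), (54, 103), (60, 134), (66, 131), (72, 101), (78, 76), (84, 63), (90, 55), (96, 51)]
t8 [(-24, 47), (-18, 47), (-12, 47), (-6, 46), (0, 46), (6, 46), (12, 46), (18, 46), (24, 46), (30, 46), (36, 49), (42, 62), (48, 88), (54, 113), (60, 114), (66, 91), (72, 64), (78, 49), (84, 47), (90, 49), (96, 48)]
t 33.13 tcp [ 501.4 -136.4  211.4] psi -2.379 tilt [-1.e-04  1.e-04 -1.e+00] j [-0.42  0.26 -0.11  1.2   0.   -1.18] F [0.1 0.4 0.3] w 0.502 gf 0.0
to 657,117.3,210 tool [-287.7   76.     1.4] rows>= 8.0
```

Request:
arm_command --rows '[-36,9.5,0,0,-36,9.5,0,0,-36,9.5,0,0,-36,9.5,0,0,-36,9.5,0,0,-36,9.5,0,0,-36,9.5,0,0,-36,9.5,0,0]'

```text
time_s: 33.8
ee_pos: [657.8, 119.0, 211.4]
tcp_rot: [1.168, -2.916, 0.0]
contact_force: [1.3, -0.5, 0.5]
gripper_width: 0.5
gripper_force: 0.0
```

Request:
arm_command --rows '[0,0,15,-0.07,0,0,25,0,0,0,25,0,0,0,15,0,0,0,0,0,0,0,0,0]'

```text
time_s: 34.3
ee_pos: [656.9, 117.0, 131.3]
tcp_rot: [1.268, -2.873, -0.001]
contact_force: [0.3, 0.1, -0.1]
gripper_width: 0.499
gripper_force: 0.0
```

```bash
python3 go.py 657,117.3,123; python3 -c "
from ring import *
f=cams.grab_frame('scene');print(ring(f,f['img']))"
```

```text
t 34.3 tcp [656.9 117.  131.3] psi -2.31 tilt [-1.2e-03 -1.0e-04 -1.0e+00] j [ 0.05  0.55  0.14  1.17  0.   -0.78] F [ 0.3  0.1 -0.1] w 0.499 gf 0.0
to 657,117.3,123 tool [-0.3  0.1  8.3] rows>= 1.0
[(-24, 39), (-18, 39), (-12, 39), (-6, 40), (0, 42), (6, 45), (12, 46), (18, 44), (24, 42), (30, 42), (36, 42), (42, 41), (48, 41), (54, 40), (60, 41), (66, 41), (72, 41), (78, 41), (84, 41), (90, 40), (96, 40)]
```

Request:
arm_command --rows '[0,0,5,0,0,0,3.3,0,0,0,0,0]'

```text
time_s: 34.6
ee_pos: [657.2, 116.7, 123.1]
tcp_rot: [-1.268, 2.874, -0.0]
contact_force: [-0.1, 0.4, -0.9]
gripper_width: 0.5
gripper_force: 0.0
```

Request:
arm_command --rows '[0,0,0,0,0,0,0,0,0,0,0,0,0,0,0,0,0,0,0,0,0,0,0,0,0,0,0,0]' --gripper -1 --squeeze 25

```text
time_s: 35.18
ee_pos: [656.6, 117.3, 123.6]
tcp_rot: [1.269, -2.874, -0.002]
contact_force: [-4.8, 4.3, 3.9]
gripper_width: 0.153
gripper_force: 24.6
```

```bash
python3 go.py; python3 -c "
from h import *
print(manip.get_state()['torque'])"
```

```text
t 35.18 tcp [656.6 117.3 123.6] psi -2.31 tilt [-7.0e-04  1.1e-03 -1.0e+00] j [ 0.05  0.55  0.13  1.15  0.   -0.78] F [-4.8  4.3  3.9] w 0.153 gf 24.6
[0.68230637 1.03195178 0.26793339]
```

Request:
arm_command --rows '[0,0,0,0.05,0,0,0,0.05,0,0,0,0]'

```text
time_s: 35.43
ee_pos: [656.5, 117.5, 123.7]
tcp_rot: [1.122, -2.934, -0.002]
contact_force: [-5.7, 3.8, 5.9]
gripper_width: 0.154
gripper_force: 58.9
```

```bash
python3 go.py; python3 -c "
from h import *
print(manip.get_state()['torque'])"
```

```text
t 35.43 tcp [656.5 117.5 123.7] psi -2.411 tilt [-7.0e-04  1.2e-03 -1.0e+00] j [ 0.05  0.55  0.13  1.15  0.   -0.68] F [-5.7  3.8  5.9] w 0.154 gf 58.9
[0.73171754 1.06441894 1.56026439]
```

Request:
arm_command --rows '[0,0,0,-0.05,0,0,0,-0.05,0,0,0,-0.05,0,0,0,0]'

```text
time_s: 35.77
ee_pos: [656.7, 117.4, 123.6]
tcp_rot: [-1.344, 2.839, 0.002]
contact_force: [-4.5, 4.3, 4.3]
gripper_width: 0.158
gripper_force: 25.8
```

```bash
python3 go.py; python3 -c "
from h import *
print(manip.get_state()['torque'])"
```

```text
t 35.77 tcp [656.7 117.4 123.6] psi -2.257 tilt [-5.0e-04  1.3e-03 -1.0e+00] j [ 0.05  0.55  0.13  1.15  0.   -0.83] F [-4.5  4.3  4.3] w 0.158 gf 25.8
[ 0.86653088  0.77771527 -0.56774531]
```

Request:
arm_command --rows '[0,0,0,-0.05,0,0,0,-0.05,0,0,0,-0.05,0,0,0,0]'

```text
time_s: 36.1
ee_pos: [657.1, 117.6, 123.8]
tcp_rot: [-1.551, 2.731, 0.003]
contact_force: [-3.6, 6.8, 4.4]
gripper_width: 0.16
gripper_force: 82.3
```

```bash
python3 go.py; python3 -c "
from h import *
print(manip.get_state()['torque'])"
```

```text
t 36.1 tcp [657.1 117.6 123.8] psi -2.109 tilt [ 3.e-04  2.e-03 -1.e+00] j [ 0.05  0.55  0.13  1.15  0.   -0.98] F [-3.6  6.8  4.4] w 0.16 gf 82.3
[ 1.35628753  0.49262235 -1.95272825]
```

Request:
arm_command --rows '[0,0,0,0.06,0,0,0,0.06,0,0,0,0.06,0,0,0,0]'

```text
time_s: 36.43
ee_pos: [656.7, 117.5, 123.6]
tcp_rot: [-1.293, 2.863, 0.002]
contact_force: [-4.3, 5.8, 2.7]
gripper_width: 0.158
gripper_force: 24.5
```

```bash
python3 go.py; python3 -c "
from h import *
print(manip.get_state()['torque'])
for i in range(2):
  f=cams.grab_frame('scene'); 
  for n,z in(('turret_nose',126),('drawer_knob',66)): print(n,[(d['xy'],px2w(f,d['xy'],z)[:2].round(1)) for d in cams.tip_of(n,f)[:1]])
  m=cams.regions_of('turret',f)[:1]; print([(d['xy'],int(d['mask'].sum()),d['confidence']) for d in m])
"
```

```text
t 36.43 tcp [656.7 117.5 123.6] psi -2.293 tilt [-4.0e-04  1.5e-03 -1.0e+00] j [ 0.05  0.55  0.13  1.15  0.   -0.79] F [-4.3  5.8  2.7] w 0.158 gf 24.5
[1.01360435 0.83276615 0.21697453]
turret_nose [([281.5, 206.6], array([641.6,  85.5]))]
drawer_knob [([279.7, 195.6], array([561.1,  94.2]))]
[([299.2, 217.3], 589, 0.87)]
turret_nose [([279.7, 203.7], array([632.1,  82.5]))]
drawer_knob [([276.5, 192.6], array([549.7,  87.3]))]
[([295.8, 216.2], 649, 0.86)]
```

Request:
arm_command --rows '[0,0,0,0,0,0,0,0,0,0,0,0,0,0,-10,0,0,0,-20,0,0,0,-15,0,0,0,0,0]' --gripper 0

```text
time_s: 37.42
ee_pos: [658.5, 116.7, 172.0]
tcp_rot: [-1.295, 2.857, -0.003]
contact_force: [-0.4, -0.5, 0.0]
gripper_width: 0.495
gripper_force: 0.0
```

```bash
python3 go.py 666,73,170 653,78,119
```

```text
t 37.42 tcp [658.5 116.7 172. ] psi -2.29 tilt [ 4.7e-03  2.0e-04 -1.0e+00] j [ 0.05  0.53  0.22  1.26 -0.   -0.8 ] F [-0.4 -0.5  0. ] w 0.495 gf 0.0
to 666,73,170 tool [ 28.  -34.4   2. ] rows>= 2.0
to 653,78,119 tool [ 5.  13.2 50.9] rows>= 2.0
```

Request:
arm_command --rows '[17.5,-11,0,0,17.5,-11,0,0,0,0,0,0.12,0,0,0,0.12,0,0,0,0.12,0,0,0,0.12,0,0,0,0.12,0,0,0,0.12]' --gripper -1

```text
time_s: 38.08
ee_pos: [650.6, 75.8, 168.1]
tcp_rot: [0.196, -3.135, 0.0]
contact_force: [0.2, -0.3, -0.5]
gripper_width: -0.003
gripper_force: 0.0
```

Request:
arm_command --rows '[0,0,0,0.12,0,0,0,0.12,0,0,0,0.12,0,0,0,0.12,0,0,0,0.12,0,0,0,0.12,0,0,0,0.12,0,0,0,0]'

```text
time_s: 38.75
ee_pos: [650.6, 75.8, 168.2]
tcp_rot: [-1.099, -2.943, 0.0]
contact_force: [0.2, 0.9, 0.3]
gripper_width: 0.0
gripper_force: 0.0
```

```bash
python3 go.py 652,76.5,120; python3 -c "
from ring import *
f=cams.grab_frame('scene');print(ring(f,f['img'])[4:16])"
```

```text
t 38.75 tcp [650.6  75.8 168.2] psi 2.427 tilt [-1.e-04 -1.e-04 -1.e+00] j [-0.01  0.51  0.18  1.24 -0.    0.71] F [0.2 0.9 0.3] w 0.0 gf 0.0
to 652,76.5,120 tool [-0.6  1.4 48.2] rows>= 2.0
[(0, 64), (6, 62), (12, 51), (18, 46), (24, 46), (30, 62), (36, 79), (42, 82), (48, 75), (54, 66), (60, 53), (66, 42)]
```

Request:
arm_command --rows '[0,0,15,0,0,0,20,0,0,0,13,0,0,0,0,0]'

```text
time_s: 39.13
ee_pos: [649.4, 75.8, 117.6]
tcp_rot: [-1.083, -2.945, 0.002]
contact_force: [-0.7, 0.5, -0.5]
gripper_width: 0.001
gripper_force: 0.0
```

Request:
arm_command --rows '[2,0,0,0,2,0,0,0,1,0,0,0]'

```text
time_s: 39.38
ee_pos: [647.2, 79.4, 121.3]
tcp_rot: [1.088, 2.946, 0.001]
contact_force: [-0.1, -0.7, 0.8]
gripper_width: -0.003
gripper_force: 0.0
```

Request:
arm_command --rows '[1,0,0,0,1,0,0,0]'

```text
time_s: 39.55
ee_pos: [645.6, 80.5, 120.8]
tcp_rot: [1.089, 2.946, 0.001]
contact_force: [-0.6, -0.3, 0.6]
gripper_width: -0.0
gripper_force: 0.0
```

Request:
arm_command --rows '[0.7,0,0,0,0.7,0,0,0]'

```text
time_s: 39.72
ee_pos: [644.6, 81.2, 120.5]
tcp_rot: [1.09, 2.945, -0.0]
contact_force: [3.2, -2.8, 1.0]
gripper_width: -0.003
gripper_force: 2.1
```

Request:
arm_command --rows '[0.5,0,0,0,0.5,0,0,0]'

```text
time_s: 39.88
ee_pos: [644.4, 81.4, 120.6]
tcp_rot: [1.09, 2.944, -0.001]
contact_force: [5.6, -5.2, 0.5]
gripper_width: -0.003
gripper_force: 4.1
```

Request:
arm_command --rows '[0.5,0,0,0,0.5,0,0,0]'

```text
time_s: 40.05
ee_pos: [644.2, 81.6, 120.7]
tcp_rot: [1.09, 2.943, -0.001]
contact_force: [8.5, -9.5, -1.2]
gripper_width: 0.0
gripper_force: 6.2
```

Request:
arm_command --rows '[0.6,0,0,0,0.6,0,0,0]'

```text
time_s: 40.22
ee_pos: [643.9, 81.9, 120.8]
tcp_rot: [1.09, 2.941, -0.002]
contact_force: [13.2, -12.7, -3.4]
gripper_width: -0.001
gripper_force: 8.8
```

```bash
python3 go.py; python3 - <<'E'
from h import *
f=cams.grab_frame("scene");save("x.png",f["img"])
E
```

```text
t 40.22 tcp [643.9  81.9 120.8] psi 2.432 tilt [ 0.0041 -0.003  -1.    ] j [ 0.    0.52  0.06  1.11 -0.    0.71] F [ 13.2 -12.7  -3.4] w -0.001 gf 8.8
```

Request:
arm_command --rows '[-4,0,0,0,-4,0,-5,0,0,0,-25,-0.11,0,0,-25,-0.12,0,0,-5,-0.12,0,0,0,-0.12,0,0,0,-0.12,0,0,0,-0.12]'

```text
time_s: 40.93
ee_pos: [647.9, 78.4, 180.6]
tcp_rot: [0.012, -3.141, -0.001]
contact_force: [-0.1, 0.1, 0.3]
gripper_width: -0.001
gripper_force: 0.0
```

Request:
arm_command --rows '[0,0,0,-0.12,0,0,0,-0.11,0,0,0,0]'

```text
time_s: 41.18
ee_pos: [647.8, 78.3, 180.4]
tcp_rot: [0.371, -3.119, -0.001]
contact_force: [-0.6, -0.6, -0.2]
gripper_width: 0.004
gripper_force: 0.0
```

```bash
python3 go.py 524,84,180 524,84,52; python3 -c "
from ring import *
f=cams.grab_frame('scene');print(ring(f,f['img'])[4:16])"
```

```text
t 41.18 tcp [647.8  78.3 180.4] psi -2.905 tilt [-4.e-04  4.e-04 -1.e+00] j [-0.    0.5   0.19  1.26  0.   -0.24] F [-0.6 -0.6 -0.2] w 0.004 gf 0.0
to 524,84,180 tool [119.   34.5   0.5] rows>= 4.0
to 524,84,52 tool [-0.00e+00 -1.00e-01  1.28e+02] rows>= 4.0
[(0, 66), (6, 63), (12, 52), (18, 47), (24, 47), (30, 62), (36, 80), (42, 82), (48, 76), (54, 67), (60, 54), (66, 43)]
```

Request:
arm_command --rows '[29.8,8.6,0,0,29.8,8.6,0,0,29.8,8.6,0,0,29.8,8.6,0,0,0,0,20,0,0,0,30,0,0,0,30,0,0,0,30,0]'

```text
time_s: 41.9
ee_pos: [524.0, 84.5, 69.6]
tcp_rot: [-0.355, 3.12, 0.0]
contact_force: [1.1, 1.0, -0.9]
gripper_width: 0.004
gripper_force: 0.0
```

Request:
arm_command --rows '[0,0,18,0,-4,0,0,0,-4,0,0,0,-3,0,0,0,0,0,0,0]'

```text
time_s: 42.32
ee_pos: [536.6, 87.1, 53.7]
tcp_rot: [-0.36, 3.118, -0.0]
contact_force: [-0.3, 0.1, 0.3]
gripper_width: 0.003
gripper_force: 0.0
```

Request:
arm_command --rows '[-2,0,0,0,-2,0,0,0]'

```text
time_s: 42.48
ee_pos: [539.2, 87.9, 53.1]
tcp_rot: [-0.362, 3.119, -0.0]
contact_force: [0.3, -0.3, -0.1]
gripper_width: -0.002
gripper_force: 0.0
```

Request:
arm_command --rows '[-1,0,0,0,-1,0,0,0]'

```text
time_s: 42.65
ee_pos: [540.9, 88.3, 52.5]
tcp_rot: [-0.362, 3.12, -0.0]
contact_force: [-0.6, -0.1, 0.1]
gripper_width: 0.001
gripper_force: 0.0
```

Request:
arm_command --rows '[-1,0,0,0,-1,0,0,0]'

```text
time_s: 42.82
ee_pos: [542.6, 88.8, 52.2]
tcp_rot: [0.362, -3.121, -0.0]
contact_force: [0.1, 0.0, -0.7]
gripper_width: 0.0
gripper_force: 0.0
```

Request:
arm_command --rows '[-1.5,0,0,0,-1.5,0,0,0]'

```text
time_s: 42.98
ee_pos: [545.5, 89.5, 52.2]
tcp_rot: [0.362, -3.121, -0.0]
contact_force: [0.5, 0.3, -0.2]
gripper_width: 0.003
gripper_force: 0.0
```

Request:
arm_command --rows '[-1,0,0,0,-1,0,0,0]'

```text
time_s: 43.15
ee_pos: [547.5, 89.9, 52.1]
tcp_rot: [0.362, -3.121, 0.0]
contact_force: [-0.4, 0.2, -0.0]
gripper_width: 0.0
gripper_force: 0.0
```

Request:
arm_command --rows '[-1,0,0,0,-1,0,0,0]'

```text
time_s: 43.32
ee_pos: [549.4, 90.4, 52.2]
tcp_rot: [0.362, -3.121, -0.0]
contact_force: [-0.1, 0.3, 0.1]
gripper_width: 0.001
gripper_force: 0.0
```

Request:
arm_command --rows '[-1,0,0,0,0,0,0,0]'

```text
time_s: 43.48
ee_pos: [550.4, 90.6, 52.2]
tcp_rot: [0.362, -3.121, 0.0]
contact_force: [-1.1, -0.2, -0.0]
gripper_width: -0.001
gripper_force: 0.0
```

Request:
arm_command --rows '[-0.7,0,0,0,-0.7,0,0,0]'

```text
time_s: 43.65
ee_pos: [550.5, 90.7, 52.1]
tcp_rot: [0.362, -3.118, 0.001]
contact_force: [-11.5, -3.9, 8.4]
gripper_width: 0.003
gripper_force: 5.6
```

Request:
arm_command --rows '[-0.7,0,0,0,-0.7,0,0,0]'

```text
time_s: 43.82
ee_pos: [550.5, 90.7, 52.0]
tcp_rot: [0.361, -3.116, 0.001]
contact_force: [-19.5, -6.1, 16.3]
gripper_width: 0.001
gripper_force: 9.8
```

Request:
arm_command --rows '[-0.5,0,0,0,0,0,0,0]'

```text
time_s: 43.98
ee_pos: [550.5, 90.7, 52.0]
tcp_rot: [0.361, -3.115, 0.002]
contact_force: [-18.3, -5.5, 15.0]
gripper_width: 0.001
gripper_force: 9.5
```

```bash
python3 - <<'E'
from h import *
f=cams.grab_frame("scene")
print("F",manip.get_state()["contact_force"].round(1))
for im in(cv2.imread("pics/scene_avg.png"),f["img"]):
  g=im[192:238,272:322].mean(2); print("\n".join("".join("0123456789"[min(9,int(v/20))] for v in r) for r in g)); print()
E
```

```text
F [-18.1  -6.3  14.5]
33334456677777777777777777777888888888888886322222
33334556777777777777778888888888888888888887522222
44445457777777777778888888888888888888888888632222
44555446777777678888888888888888888888888888752222
44444346777775468888888888888888888888888888863233
43333346778875357888888888888888888888888888886555
33333467888874347888888876788888888888888888888655
33467788888885326888888743467888888888888888888777
67788888888886324677666422247888888888888888888888
88888888888886322344333222235668888888888888888888
88888888888886322222222222222245665678888888888888
88888888888874222222222222222222332357888888888888
88888888888743222356655443222222222247888888888888
88888887666422222477777766666532222247888888888888
88888875333222222577777777777742222247888888888888
88888874454322222677888777777752222235788888888888
88888865677666665556667777777742222223788888888888
88888865788887776434445555566532222222456788888888
88888863555566666533333333344432222222223688888888
88888864333334444433333333333322222222222578888888
88888875333333333333333333333322222222222578888888
8888877
[... 2914 characters left out ...]
2222222222222222222222227888888888888
88888888887532222222222222223543322225888888888888
88888888888852222222222222223443222223788888888888
88888888888862222222222222223222222222588888888888
88888888888862222222222222222222222222378888888888
88888888888864335754332222222222222222258888888888
88888888888887778887775222222222222222237888888888
88888888888888888888888532222222222222225888888888
88888888888888888888888864222222222222223788888888
88888888888888888888888885222222222222222588888888
88888888888888888888888886322222222222222358888888
88888888888888888888888888522222222222222247888888
88888888888888888888888888732222222222222237888888
88888888888888888888888888852222222222222227888888
```

Request:
arm_command --rows '[5,0,0,0,10,0,0,0,15,0,0,0,0,0,-15,0,0,0,-35,0,0,0,-38,0,0,0,-38,0,0,0,-10,0]' --gripper 0

```text
time_s: 44.7
ee_pos: [526.0, 84.5, 193.6]
tcp_rot: [-0.362, 3.114, -0.001]
contact_force: [1.3, 1.1, 0.3]
gripper_width: 0.499
gripper_force: 0.0
```

```bash
python3 go.py 657,117.3,185 657,117.3,117; python3 - <<'E'
from h import *
for i in range(2):
  f=cams.grab_frame("scene");d=[cams.tip_of(n,f)[:1] for n in("turret_nose","turret_grip")]
  if d[0] and d[1]:
    v=px2w(f,d[0][0]["xy"],126)-px2w(f,d[1][0]["xy"],132);print(np.degrees(np.arctan2(v[1],v[0]))%360-192.8)
E
```

```text
t 44.7 tcp [526.   84.5 193.6] psi -2.91 tilt [ 6.8e-03  2.0e-04 -1.0e+00] j [ 0.01  0.29 -0.12  1.16  0.   -0.22] F [1.3 1.1 0.3] w 0.499 gf 0.0
to 657,117.3,185 tool [-134.9    1.9    9.5] rows>= 4.0
to 657,117.3,117 tool [ 0.5  0.1 68. ] rows>= 2.0
36.950541571548285
38.07876819096737
```

Request:
arm_command --rows '[-33.7,0.5,0,0,-33.7,0.5,0,0,-33.7,0.5,0,0,-33.7,0.5,0,0,0,0,0,-0.12,0,0,0,-0.12,0,0,0,-0.12,0,0,0,-0.12]'

```text
time_s: 45.67
ee_pos: [654.8, 117.3, 186.3]
tcp_rot: [1.102, -2.939, -0.001]
contact_force: [-1.2, 0.2, -1.2]
gripper_width: 0.5
gripper_force: 0.0
```

Request:
arm_command --rows '[0,0,0,-0.12,0,0,20,0,0,0,25,0,0,0,20,0,0,0,0,0]'

```text
time_s: 46.08
ee_pos: [652.6, 117.2, 118.0]
tcp_rot: [1.266, -2.868, -0.004]
contact_force: [-0.8, 0.1, 0.2]
gripper_width: 0.502
gripper_force: 0.0
```

```bash
python3 go.py 657,117.3,117
```

```text
t 46.08 tcp [652.6 117.2 118. ] psi -2.31 tilt [-7.7e-03 -4.0e-04 -1.0e+00] j [ 0.05  0.55  0.11  1.14  0.   -0.78] F [-0.8  0.1  0.2] w 0.502 gf 0.0
to 657,117.3,117 tool [-3.1 -3.2  1. ] rows>= 1.0
```

Request:
arm_command --rows '[-1.3,-1.5,0,-0.02,0,0,0,0,0,0,0,0,0,0,0,0,0,0,0,0,0,0,0,0,0,0,0,0]' --gripper -1 --squeeze 80

```text
time_s: 46.67
ee_pos: [657.0, 117.8, 124.4]
tcp_rot: [-1.297, 2.86, 0.001]
contact_force: [-4.6, 3.4, 0.7]
gripper_width: 0.146
gripper_force: 78.7
```

Request:
arm_command --rows '[0,0,0,0.06,0,0,0,0.06,0,0,0,0.06,0,0,0,0]'

```text
time_s: 47.0
ee_pos: [656.9, 118.2, 124.5]
tcp_rot: [-1.035, 2.965, 0.001]
contact_force: [-3.3, 4.0, 2.1]
gripper_width: 0.142
gripper_force: 122.4
```

```bash
python3 go.py;python3 -c "
from h import *
print(manip.get_state()['torque'])"
```

```text
t 47.0 tcp [656.9 118.2 124.5] psi -2.47 tilt [ 7.0e-04  1.1e-03 -1.0e+00] j [ 0.06  0.55  0.13  1.15  0.   -0.62] F [-3.3  4.   2.1] w 0.142 gf 122.4
[0.56893077 0.82601407 3.15208854]
```

Request:
arm_command --rows '[0,0,0,0.1,0,0,0,0.1,0,0,0,0.1,0,0,0,0.1,0,0,0,0]'

```text
time_s: 47.42
ee_pos: [656.7, 119.2, 124.9]
tcp_rot: [-0.437, 3.11, 0.002]
contact_force: [-5.4, 5.0, 6.6]
gripper_width: 0.141
gripper_force: 362.9
```

```bash
python3 go.py;python3 - <<'E'
from h import *
print(manip.get_state()['torque'].round(2))
f=cams.grab_frame("scene")
g=f["img"][192:232,268:318].mean(2); print("\n".join("".join("0123456789ABCDEF"[min(15,int(v/12))] for v in r) for r in g))
E
```

```text
t 47.42 tcp [656.7 119.2 124.9] psi -2.863 tilt [ 9.0e-04  1.2e-03 -1.0e+00] j [ 0.06  0.55  0.13  1.15  0.   -0.22] F [-5.4  5.   6.6] w 0.141 gf 362.9
[ 0.57  1.26 11.04]
AA854344554444333333333333333323333333333367533333
AA743444444444476433333333333333333333333333333444
AA964455444444467753333333333322333333333333333775
AAA85555444433348864333333333333333333333333335AC8
AAA9754443344435875433333333344333333333333335ADDA
AAAA854333334444554433333333344333323333333349DDDD
AAAA97433333344333433333333333333333333354359CDDDE
AA9AA9533333343333333333333333333323333579BBDDDDDD
9A99AA7433333333333333333333333333333346ADDDDDDDDD
9AA9AA9643333333333333333323333333333346BDDDDDDDDD
9AAA999975333333333333333333332333333335BDDDDDDDDD
AA9AAAA9986433333333333333333233345433249CDDDDDDDD
9AA9AAAAAA9753333333333333333333335433347BDDDDDDEE
AAA99999A99986433333333333334533335433347BDDDDDDEE
AAA99AA999A876433333333333345664345433335BDDDDEDEE
AAA9AAA9AA85443333333333344556764454333338CEDEEEEE
AA99AA9AAA6333333344332334555676545433333379BDEEEE
99999A9AA963333333344333345456776654333333336BDCCD
9999A99A9
[... 412 characters left out ...]
33333333333333333333333333333334788AC
AA9999A9A733333333333233333333333333333333333688CE
B9999999A743333333333333333333333333333333334788CD
C9999999A975433333333333333333333333333333334788BD
C999999AAA98753333333333333333333333333333336888AC
C9999999AA999743333333333333333333333333355678888B
C999999999999963333333333333333333333333367888888A
C9999999999AAA743333333333333333334333333578888888
C9999999999AA9743333333333333333443333333378888888
C99999999999AA963333333333333333333333333357888888
C9999999999999987578753333333333333333333347888888
C999999999999999989A988633333333333333333335799999
DB999999999999999A9A9A996333443333333333333479AAAA
CC99999999999999999999999755653333333333333369AAAA
```

Request:
arm_command --rows '[0,0,0,-0.12,0,0,0,-0.12,0,0,0,-0.12,0,0,0,-0.12,0,0,0,-0.06,0,0,0,0]'

```text
time_s: 47.97
ee_pos: [657.1, 117.9, 124.4]
tcp_rot: [-1.245, 2.883, 0.001]
contact_force: [-4.3, 3.7, 2.2]
gripper_width: 0.146
gripper_force: 79.7
```

Request:
arm_command --rows '[0,0,0,0,0,0,0,0,0,0,0,0,0,0,-20,0,0,0,-30,0,0,0,-15,0.12,0,0,0,0.12,0,0,0,0.12]' --gripper 0

```text
time_s: 48.63
ee_pos: [657.9, 117.1, 189.8]
tcp_rot: [-0.691, 3.062, -0.001]
contact_force: [0.1, -0.7, -0.7]
gripper_width: 0.498
gripper_force: 0.0
```

Request:
arm_command --rows '[0,0,0,0.12,0,0,0,0.12,0,0,0,0]' --gripper -1

```text
time_s: 48.88
ee_pos: [657.3, 117.1, 188.5]
tcp_rot: [-0.32, 3.125, -0.0]
contact_force: [-0.1, 0.2, 0.2]
gripper_width: 0.083
gripper_force: 0.0
```

```bash
python3 go.py 527,85,185 527,85,54; python3 - <<'E'
from h import *
for i in range(2):
  f=cams.grab_frame("scene");d=[cams.tip_of(n,f)[:1] for n in("turret_nose","turret_grip")]
  if d[0] and d[1]:
    v=px2w(f,d[0][0]["xy"],126)-px2w(f,d[1][0]["xy"],132);print(np.degrees(np.arctan2(v[1],v[0]))%360-192.8)
E
```

```text
t 48.88 tcp [657.3 117.1 188.5] psi -2.937 tilt [ 7.e-04 -1.e-04 -1.e+00] j [ 0.05  0.53  0.26  1.3  -0.   -0.15] F [-0.1  0.2  0.2] w 0.083 gf 0.0
to 527,85,185 tool [134.1  -5.    3.4] rows>= 4.0
to 527,85,54 tool [1.00e-01 0.00e+00 1.31e+02] rows>= 4.0
26.90740581233169
47.704687706247995
```

Request:
arm_command --rows '[33.5,-1.2,0,0,33.5,-1.2,0,0,33.5,-1.2,0,0,33.5,-1.2,0,0,0,0,25,0,0,0,35,0,0,0,35,0,0,0,30,0]'

```text
time_s: 49.85
ee_pos: [526.6, 84.4, 61.8]
tcp_rot: [-0.333, 3.123, -0.0]
contact_force: [1.9, -0.2, 0.5]
gripper_width: 0.002
gripper_force: 0.0
```

Request:
arm_command --rows '[0,0,16,0,-6,0,0,0,-6,0,0,0,-6,0,0,0,-3,0,0,0]'

```text
time_s: 50.27
ee_pos: [549.8, 89.1, 48.7]
tcp_rot: [-0.332, 3.121, -0.0]
contact_force: [0.4, 0.2, 0.7]
gripper_width: -0.001
gripper_force: 0.0
```

```bash
python3 go.py
```

```text
t 50.27 tcp [549.8  89.1  48.7] psi -2.93 tilt [ 3.1e-03  1.0e-04 -1.0e+00] j [ 0.01  0.43 -0.31  0.82  0.   -0.2 ] F [0.4 0.2 0.7] w -0.001 gf 0.0
```

Request:
arm_command --rows '[-2,0,0,0,-2,0,0,0]'

```text
time_s: 50.43
ee_pos: [550.8, 89.6, 47.9]
tcp_rot: [0.331, -3.123, 0.001]
contact_force: [-16.9, -4.2, 14.2]
gripper_width: -0.004
gripper_force: 8.6
```

Request:
arm_command --rows '[-2,0,0,0,0,0,0,0]'

```text
time_s: 50.6
ee_pos: [550.7, 89.7, 47.5]
tcp_rot: [0.331, -3.119, 0.001]
contact_force: [-17.3, -5.3, 13.4]
gripper_width: -0.0
gripper_force: 9.3
```

```bash
python3 go.py
```

```text
t 50.6 tcp [550.7  89.7  47.5] psi -2.93 tilt [-0.0048 -0.0013 -1.    ] j [ 0.02  0.44 -0.3   0.83 -0.   -0.2 ] F [-17.3  -5.3  13.4] w -0.0 gf 9.3
```

Request:
arm_command --rows '[-5,0,0,0,-3,0,0,0]'

```text
time_s: 50.77
ee_pos: [550.8, 90.0, 46.7]
tcp_rot: [0.329, -3.105, 0.005]
contact_force: [-75.6, -22.8, 59.8]
gripper_width: -0.002
gripper_force: 40.2
```

```bash
python3 go.py
```

```text
t 50.77 tcp [550.8  90.   46.7] psi -2.931 tilt [-0.0185 -0.0051 -0.9998] j [ 0.02  0.45 -0.29  0.85 -0.   -0.19] F [-75.6 -22.8  59.8] w -0.002 gf 40.2
```

Request:
arm_command --rows '[5,0,0,0,10,0,0,0,15,0,0,0,0,0,-25,0,0,0,-38,0,0,0,-38,0,0,0,-38,0,0,0,0,0]' --gripper 0

```text
time_s: 51.43
ee_pos: [534.5, 85.6, 193.6]
tcp_rot: [-0.33, 3.114, -0.002]
contact_force: [-0.0, 0.5, 0.3]
gripper_width: 0.501
gripper_force: 0.0
```

```bash
python3 go.py 656.8,117.4,185 656.8,117.4,117; python3 - <<'E'
from ring import *
f=cams.grab_frame("scene");print(ring(f,f["img"])[4:18])
st=manip.get_state();print(st["torque"].round(2))
for n in ("turret","drawer","unit"):
  try: print(n,[(np.round(d["xy"]),int(d["mask"].sum()),round(d["confidence"],2)) for d in cams.regions_of(n,f)[:2]])
  except Exception as e: print(e)
# what lies around the turret rim: median brightness by angle, r=47..50, z=112
g=f["img"].mean(2).astype(np.float32)
print([(a,int(np.mean([cv2.getRectSubPix(g,(1,1),tuple(map(float,w2px(f,(656.8+r*np.cos(np.radians(192.8+a)),117.2+r*np.sin(np.radians(192.8+a)),112)))))[0,0] for r in(47,50)]))) for a in range(0,360,9)])
E
```

```text
t 51.43 tcp [534.5  85.6 193.6] psi -2.93 tilt [ 1.e-02  1.e-04 -1.e+00] j [ 0.01  0.3  -0.1   1.16  0.   -0.2 ] F [-0.   0.5  0.3] w 0.501 gf 0.0
to 656.8,117.4,185 tool [-126.1    5.5    9.8] rows>= 4.0
to 656.8,117.4,117 tool [ 0.7  0.1 68. ] rows>= 2.0
[(0, 79), (6, 77), (12, 63), (18, 56), (24, 56), (30, 75), (36, 95), (42, 96), (48, 84), (54, 73), (60, 59), (66, 49), (72, 45), (78, 45)]
[ 0.02 -0.02  0.03]
turret [(array([293., 215.]), 757, 0.97)]
drawer [(array([278., 195.]), 13, 0.41), (array([158., 269.]), 1047, 0.18)]
unit [(array([299., 234.]), 5665, 0.93)]
[(0, 78), (9, 91), (18, 102), (27, 112), (36, 113), (45, 113), (54, 105), (63, 112), (72, 112), (81, 139), (90, 145), (99, 96), (108, 115), (117, 145), (126, 71), (135, 52), (144, 97), (153, 87), (162, 44), (171, 49), (180, 48), (189, 49), (198, 52), (207, 164), (216, 136), (225, 128), (234, 151), (243, 173), (252, 174), (261, 171), (270, 157), (279, 164), (288, 173), (297, 172), (306, 146), (315, 168), (324, 168), (333, 113), (342, 95), (351, 113)]
```

Request:
arm_command --rows '[-31.6,1.4,0,0,-31.6,1.4,0,0,-31.6,1.4,0,0,-31.6,1.4,0,0,0,0,0,-0.12,0,0,0,-0.12,0,0,0,-0.12,0,0,0,-0.12]'

```text
time_s: 52.3
ee_pos: [653.9, 117.5, 184.4]
tcp_rot: [1.072, -2.95, -0.001]
contact_force: [0.3, 0.0, 0.7]
gripper_width: 0.505
gripper_force: 0.0
```

Request:
arm_command --rows '[0,0,0,-0.12,0,0,20,-0.03,0,0,25,0,0,0,22,0,0,0,3,0,0,0,0,0]'

```text
time_s: 52.8
ee_pos: [653.3, 117.5, 114.2]
tcp_rot: [1.281, -2.865, -0.002]
contact_force: [1.0, 0.2, -0.3]
gripper_width: 0.5
gripper_force: 0.0
```

Request:
arm_command --rows '[0,0,0,0,0,0,0,0,0,0,0,0,0,0,0,0,0,0,0,0,0,0,0,0]' --gripper -1 --squeeze 120

```text
time_s: 53.3
ee_pos: [655.5, 116.6, 117.1]
tcp_rot: [-1.281, 2.867, -0.004]
contact_force: [3.2, -5.9, 4.5]
gripper_width: 0.14
gripper_force: 119.2
```

```bash
python3 go.py;python3 -c "
from h import *
print(manip.get_state()['torque'])"
```

```text
t 53.3 tcp [655.5 116.6 117.1] psi -2.301 tilt [ 0.0026 -0.0015 -1.    ] j [ 0.05  0.55  0.11  1.12 -0.   -0.79] F [ 3.2 -5.9  4.5] w 0.14 gf 119.2
[-0.97176197 -0.61560703  0.20016697]
```

Gripped lower this time, at the specified height. I turn in steady small steps and watch the moment.

Request:
arm_command --rows '[0,0,0,0.1,0,0,0,0.1,0,0,0,0.1,0,0,0,0.1,0,0,0,0.1,0,0,0,0.1,0,0,0,0]'

```text
time_s: 53.88
ee_pos: [655.1, 118.6, 117.7]
tcp_rot: [-0.394, 3.114, -0.002]
contact_force: [-0.9, -2.6, 11.0]
gripper_width: 0.144
gripper_force: 468.2
```

```bash
python3 go.py;python3 -c "
from h import *
print(manip.get_state()['torque'])"
```

```text
t 53.88 tcp [655.1 118.6 117.7] psi -2.89 tilt [ 2.9e-03 -8.0e-04 -1.0e+00] j [ 0.06  0.55  0.11  1.12 -0.   -0.19] F [-0.9 -2.6 11. ] w 0.144 gf 468.2
[-0.87237162 -0.14188904 14.09309314]
```

Request:
arm_command --rows '[0,0,0,0.1,0,0,0,0.1,0,0,0,0.1,0,0,0,0.1,0,0,0,0]'

```text
time_s: 54.3
ee_pos: [654.5, 120.2, 117.9]
tcp_rot: [0.208, 3.132, -0.001]
contact_force: [-2.6, -0.3, 13.6]
gripper_width: 0.146
gripper_force: 899.0
```

```bash
python3 go.py;python3 -c "
from h import *
print(manip.get_state()['torque'])"
```

```text
t 54.3 tcp [654.5 120.2 117.9] psi 3.009 tilt [ 2.4e-03 -6.0e-04 -1.0e+00] j [ 0.06  0.55  0.11  1.13 -0.    0.19] F [-2.6 -0.3 13.6] w 0.146 gf 899.0
[-0.96345868  0.62524728 26.7999782 ]
```

Request:
arm_command --rows '[0,0,0,-0.11,0,0,0,-0.11,0,0,0,-0.11,0,0,0,0]'

```text
time_s: 54.63
ee_pos: [655.1, 118.7, 117.7]
tcp_rot: [-0.308, 3.124, -0.002]
contact_force: [0.0, -2.5, 11.3]
gripper_width: 0.145
gripper_force: 499.6
```

Request:
arm_command --rows '[0,0,0,0,0,0,0,0,0,0,0,0,0,0,0,0]' --gripper 0.3

```text
time_s: 54.97
ee_pos: [654.2, 117.5, 116.1]
tcp_rot: [0.268, -3.13, -0.0]
contact_force: [-0.3, 0.7, 0.1]
gripper_width: 0.649
gripper_force: 0.0
```

Request:
arm_command --rows '[0,0,-20,0,0,0,-30,0,0,0,-20,0,0,0,0,0]'

```text
time_s: 55.3
ee_pos: [655.7, 117.5, 190.3]
tcp_rot: [-0.267, 3.125, 0.0]
contact_force: [1.1, 0.3, 0.1]
gripper_width: 0.649
gripper_force: 0.0
```

```bash
python3 go.py; python3 - <<'E'
from ring import *
for i in range(2):
  f=cams.grab_frame("scene");d=[cams.tip_of(n,f)[:1] for n in("turret_nose","turret_grip")]; print(ring(f,f["img"])[0:16])
  if d[0] and d[1]:
    v=px2w(f,d[0][0]["xy"],126)-px2w(f,d[1][0]["xy"],132);print(np.degrees(np.arctan2(v[1],v[0]))%360-192.8)
E
```

```text
t 55.3 tcp [655.7 117.5 190.3] psi -2.971 tilt [ 5.3e-03  5.0e-04 -1.0e+00] j [ 0.06  0.52  0.25  1.3   0.   -0.12] F [1.1 0.3 0.1] w 0.649 gf 0.0
[(-24, 87), (-18, 95), (-12, 87), (-6, 72), (0, 55), (6, 45), (12, 44), (18, 53), (24, 60), (30, 60), (36, 54), (42, 46), (48, 41), (54, 40), (60, 40), (66, 41)]
-13.003014706811115
[(-24, 86), (-18, 93), (-12, 86), (-6, 72), (0, 55), (6, 44), (12, 44), (18, 53), (24, 61), (30, 60), (36, 54), (42, 45), (48, 41), (54, 40), (60, 40), (66, 40)]
-17.971806521479266
```

Request:
arm_command --rows '[24.5,-28.1,-3,0,24.5,-28.1,-3,0,24.5,-28.1,-3,0,24.5,-28.1,-3,0,24.5,-28.1,-3,0,24.5,-28.1,-3,0,24.5,-28.1,-3,0,24.5,-28.1,-3,0]'

```text
time_s: 56.27
ee_pos: [498.0, -138.5, 209.7]
tcp_rot: [0.269, -3.129, -0.001]
contact_force: [0.5, -1.3, -0.5]
gripper_width: 0.648
gripper_force: 0.0
```

```bash
python3 go.py 656.8,117.4,190; python3 - <<'E'
from ring import *
for c in("top","scene"):
  f=cams.grab_frame(c);d=[cams.tip_of(n,f)[:1] for n in("turret_nose","turret_grip")]; print(c,ring(f,f["img"]))
  if d[0] and d[1]:
    v=px2w(f,d[0][0]["xy"],126)-px2w(f,d[1][0]["xy"],132);print(np.degrees(np.arctan2(v[1],v[0]))%360-192.8)
  if c=="scene":
    g=f["img"][192:232,268:318].mean(2); print("\n".join("".join("0123456789ABCDEF"[min(15,int(v/12))] for v in r) for r in g))
E
```

```text
t 56.27 tcp [ 498.  -138.5  209.7] psi -2.97 tilt [-9.e-04  4.e-04 -1.e+00] j [-0.43  0.26 -0.12  1.2   0.   -0.6 ] F [ 0.5 -1.3 -0.5] w 0.648 gf 0.0
to 656.8,117.4,190 tool [-200.1  225.1   19.7] rows>= 8.0
top [(-24, 102), (-18, 125), (-12, 117), (-6, 87), (0, 63), (6, 52), (12, 50), (18, 49), (24, 49), (30, 49), (36, 49), (42, 49), (48, 49), (54, 50), (60, 50), (66, 50), (72, 50), (78, 50), (84, 51), (90, 51), (96, 50)]
-36.51404344220731
scene [(-24, 155), (-18, 161), (-12, 140), (-6, 112), (0, 83), (6, 65), (12, 62), (18, 76), (24, 89), (30, 89), (36, 79), (42, 65), (48, 57), (54, 56), (60, 56), (66, 56), (72, 56), (78, 56), (84, 55), (90, 55), (96, 55)]
2.370356593680043
FFFEFEFFFFFFEEFFFFEFFEFFEEFEEFEEEFFFFFFFFFFFEEFB55
EEFFFFFEFEFFDCCEFFFFFEEFDEFEEFFFFFFFFFFFFFFFFFFD95
FFFFFFFEEEDB9779DEEEFDEFEEFFFFFFFFFFFFFFFFFFFFFFB6
FFFFFFFFEC854446CDCEFEEFFFFFFFFFFFFFFFFFFFFFFFFFE9
FFFFFEFEEB546ACBCB8BEFFFFFFFFFFFFFFFFFFFFFFFFFFFFB
FFFFFEEFEABCCEFED979DFFFEEEEEFFFFFFFFFFFFFFFFFFFFE
FFFFFEEFECEFEEFFD857CFFFDDDDEFEDEFFFFFFFFFFFFFFFFF
FFEEFEEFEEFFFFFFEA549BCECCDEDB98AEFFFFFFFFFFFFFFFF
EFEEFE
[... 925 characters left out ...]
4444444444445555554444444444459CEFFFF
FFFEFFFFFDC944444444444444444444444444444449DFFFFF
EEEEFFFFFFFD84444444444444444444444444444447DFFFFF
EEEFFFFFFFFFA5444444444444444444444444444447DFFFFF
EEEFFFFFFFFFB6444444444444444444444444444448DFFFFF
EEEEEEFFFFFFB6444444444444444444444444444448DFFFFF
FFEEEEFFFFFFB544444444444444444444444444444AEFFFFF
FFFEFEEEEFFFB544444444444444444444444444447CFFFFFF
FFEEEEEEEFFFE95576444444444444444444444444BEFFFFFF
FFFEEEEEEFFFFDCCDC9544444444444444444444449EFFFFFF
EEEEEEEEFFFFFFFFFFDA75444444444444444444446CFFFFFF
EEEEEEEEFFFEFFFFFFFEB64444555444444444444449EFFFFF
EEEEEEEEFEEFEEFFFFFFE94445ACC844444444444446CFFFFF
CEEEEEEFFEFEFEFFFFFFFDA77BEFE9444444444444449DFFFF
```

Request:
arm_command --rows '[-25,28.1,2,0,-25,28.1,2,0,-25,28.1,2,0,-25,28.1,2,0,-25,28.1,2,0,-25,28.1,2,0,-25,28.1,2,0,-25,28.1,2,0]'

```text
time_s: 57.23
ee_pos: [658.8, 121.9, 193.5]
tcp_rot: [0.272, -3.129, -0.0]
contact_force: [0.6, -1.1, -0.7]
gripper_width: 0.652
gripper_force: 0.0
```

Request:
arm_command --rows '[0,0,5,0.12,0,0,20,0.12,0,0,25,0,0,0,20,0,0,0,5,0,0,0,0,0]' --gripper 0

```text
time_s: 57.73
ee_pos: [657.3, 119.4, 117.5]
tcp_rot: [-0.105, -3.137, 0.0]
contact_force: [0.6, -0.2, 0.7]
gripper_width: 0.496
gripper_force: 0.0
```

```bash
python3 go.py 656.8,117.4,120
```

```text
t 57.73 tcp [657.3 119.4 117.5] psi 3.074 tilt [-3.2e-03 -1.0e-04 -1.0e+00] j [0.06 0.56 0.12 1.14 0.   0.12] F [ 0.6 -0.2  0.7] w 0.496 gf 0.0
to 656.8,117.4,120 tool [ 0.4 -2.  -2.5] rows>= 1.0
```

Request:
arm_command --rows '[0.4,-2,-2.5,0,0,0,0,0,0,0,0,0,0,0,0,0,0,0,0,0,0,0,0,0]' --gripper -1 --squeeze 30

```text
time_s: 58.23
ee_pos: [658.6, 116.8, 123.5]
tcp_rot: [0.107, 3.137, 0.002]
contact_force: [0.6, 4.2, 5.6]
gripper_width: 0.156
gripper_force: 31.4
```

Request:
arm_command --rows '[0,0,0,-0.1,0,0,0,0]'

```text
time_s: 58.4
ee_pos: [658.6, 117.1, 123.5]
tcp_rot: [-0.059, 3.138, 0.003]
contact_force: [-0.3, 5.6, 5.4]
gripper_width: 0.157
gripper_force: 31.3
```

```bash
python3 go.py;python3 -c "
from h import *
print(manip.get_state()['torque'])"
```

```text
t 58.4 tcp [658.6 117.1 123.5] psi -3.104 tilt [ 0.0029  0.0018 -1.    ] j [0.05 0.55 0.13 1.14 0.   0.02] F [-0.3  5.6  5.4] w 0.157 gf 31.3
[1.04185972 0.11833727 0.18336804]
```

Request:
arm_command --rows '[0,0,0,-0.06,0,0,0,-0.06,0,0,0,-0.06,0,0,0,0]'

```text
time_s: 58.73
ee_pos: [658.5, 117.5, 123.6]
tcp_rot: [-0.338, 3.12, 0.003]
contact_force: [-0.7, 8.7, 4.9]
gripper_width: 0.153
gripper_force: 31.5
```

```bash
python3 go.py;python3 -c "
from h import *
print(manip.get_state()['torque'])"
```

```text
t 58.73 tcp [658.5 117.5 123.6] psi -2.926 tilt [ 0.0028  0.0025 -1.    ] j [ 0.05  0.55  0.13  1.14  0.   -0.16] F [-0.7  8.7  4.9] w 0.153 gf 31.5
[1.63860719 0.00660634 0.29626865]
```

Low moment, so the turret followed. I release, retreat and check.

Request:
arm_command --rows '[0,0,0,0,0,0,0,0,0,0,0,0,0,0,-15,0,0,0,-30,0,0,0,-30,0,0,0,0,0]' --gripper 0

```text
time_s: 59.32
ee_pos: [659.6, 116.1, 202.5]
tcp_rot: [-0.33, 3.117, -0.001]
contact_force: [1.1, -0.6, -0.3]
gripper_width: 0.497
gripper_force: 0.0
```

Request:
arm_command --rows '[25,-28,0,0,25,-28,0,0,25,-28,0,0,25,-28,0,0,25,-28,0,0,25,-28,0,0,25,-28,0,0,25,-28,0,0]'

```text
time_s: 59.98
ee_pos: [508.1, -146.2, 197.0]
tcp_rot: [-0.331, 3.124, -0.001]
contact_force: [0.6, -0.6, 0.0]
gripper_width: 0.498
gripper_force: 0.0
```

```bash
python3 go.py; python3 - <<'E'
from ring import *
f=cams.grab_frame("top");print(ring(f,f["img"]))
g=f["img"].mean(2).astype(np.float32)
print([(d,int(cv2.getRectSubPix(g,(1,1),tuple(map(float,w2px(f,(676.3-.9755*(90+d),121.4-.22*(90+d),70)))))[0,0])) for d in range(9,45,3)])
print([px2w(f,d["xy"],7)[:2].round(1) for d in cams.tip_of("objective",f)[:5]])
E
```

```text
t 59.98 tcp [ 508.1 -146.2  197. ] psi -2.931 tilt [ 7.e-04 -5.e-04 -1.e+00] j [-0.43  0.28 -0.12  1.17 -0.   -0.65] F [ 0.6 -0.6  0. ] w 0.498 gf 0.0
[(-24, 49), (-18, 55), (-12, 76), (-6, 110), (0, 126), (6, 111), (12, 80), (18, 58), (24, 52), (30, 50), (36, 50), (42, 50), (48, 50), (54, 50), (60, 50), (66, 50), (72, 49), (78, 49), (84, 49), (90, 50), (96, 51)]
[(9, 137), (12, 118), (15, 113), (18, 107), (21, 82), (24, 59), (27, 63), (30, 94), (33, 127), (36, 143), (39, 143), (42, 145)]
[array([607.9, -40.5]), array([434.9, 142.3]), array([539.1, -57.1])]
```

The nose now points at the fin (0°) and the drawer is home. One last check of the objective, then I hand in.

```bash
python3 - <<'E'
from h import *
f=cams.grab_frame("scene")
print([(px2w(f,d["xy"],7)[:2].round(1),round(d["confidence"],2)) for d in cams.tip_of("objective",f)[:6]])
print(manip.hand_in())
E
```

```text
[(array([439.7, 142.8]), 0.77), (array([516.6,  91. ]), 0.73), (array([548.8, -57.3]), 0.71), (array([611.6, -33.1]), 0.63), (array([ 512.1, -299.8]), 0.52)]
the job is handed in; nothing more can be done
None
```

I handed the job in at about 60 s, with the objective upright on the cork pad, the drawer home and the turret nose at the fin. The turret jammed at 36°, took up to 27 N m at the grip, overshot to about -17°, and was turned back to 0. One drawer push peaked at 99 N at the wrist: under the 120 N limit, but over 40 N if that limit covers the fingers.

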